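# Stand the rack panel up and clamp it with the air valve

## Task

Tip the loose wooden panel up on its long edge so that it stands flat against the slatted fence of the jig. Then push the hand valve's lever to its left (away from the side with the brass fittings) as far as it goes and hold it there for two seconds, so that the air cylinder slides the standing panel along and presses it against the end post; then let the lever spring back to the middle and leave the panel standing there. Do not disturb the case, bottle or cup.

Things in the scene. Friction and masses are not known exactly. Their poses are not given: they have to be found in the camera images.
- jig: Fixed gluing jig. Origin on the table, below the fence's front face, middle of the bay; x points from the open side (towards the robot) to the fence, y along the fence to the robot's left, z up. Grey bed: top at z = 45 mm, x = -75 (front edge) to 30, y = -210 to 130. Air cylinder: block at y = -202 to -142, x = -34 to 10, top at z = 112, with a rubber pusher.
- fence_foot (a point): Foot of the fence's front face, middle of the bay (jig 0, 0, 45 mm). The fence is four upright aluminium slats, front faces at jig x = 0, y = -82 to 82, tops at z = 120 mm.
- light_hood (a point): Middle of the lower front edge of the fixed light hood over the fence. Aluminium box along jig y, y = -139 to 123, x = -26 to 2, z = 182 to 252 mm, on slim posts at its ends (y = 115 and -131). An upright panel (top at 145 mm) passes below it; a gripper pointing straight down cannot follow the panel to the fence: tilt it so that it leans back to the robot.
- post_face (a point): Middle of the end post's pressing face, which looks to jig -y. Plywood block: face at jig y = 95 mm, x = -45 to 12, top at z = 120.
- pusher: Rubber pad of the cylinder, 26 (jig x) x 10 (y) x 40 mm high; origin mid pressing face. At rest at jig x = -14, y = -95, z = 87 mm: too high to touch a panel lying flat. Moves along jig +y by 140 mm per rad of lever (63 mm at the left stop), back as the lever returns; behind it a spring of 600 N/m, preload 1.8 N, 22 mm of give.
- panel: Loose plain wooden panel, 100 x 140 x 16 mm (own x, y, z), edges rounded 3 mm, 0.17 to 0.35 kg. Origin: centre of its underside as it first lies: flat on the bed, long side within 0.1 rad of the fence, 3 to 23 mm short of it. Upright it is 100 mm tall, top face to the fence, and stands by itself on its 16 mm edge.
- near_edge (a point): Middle of the panel's lower near long edge, at the start 45 mm above the table and overhanging the bed's front by 28 mm or more, so a tilted finger can catch it, push the panel to the fence and carry it up in an arc about the far edge. Meanwhile the lower far edge slides out from the fence by up to the thickness.
- panel_mid (a point): Centre of the panel. Standing against fence and end post it is at jig x = -8, y = 25, z = 95 mm.
- valve: Fixed hand valve, to the left or the right of the jig: grey block 80 (x) x 50 (y) x 50 mm on a 110 x 70 x 10 mm foot, two brass fittings on its -y side (the robot's right). Origin on the table under its centre; x away from the robot at yaw 0, y to the left, z up. The lever pivots 70 mm above the table between two lugs, about the valve's x axis.
- lever (a joint): Valve lever angle, rad: 0 upright (spring-centred), positive leaning to the valve's +y (left); stops at -0.20 and +0.45. Centring spring 1.2 N m/rad; with the panel being clamped the full push takes about 17 N at the knob. It swings back to 0 when let go.
- knob (a point): Centre of the lever's black ball knob, 32 mm diameter, on a 12 mm rod, 110 mm above the pivot (180 mm above the table when centred).
- case: Bystander: open grey fabric case of small black-capped amber bottles, 150 x 120 mm, 81 mm high, origin under its centre. Stands on the other side of the jig from the valve.
- bottle: Bystander: amber bottle, 60 mm diameter, 120 mm high, origin under its centre.
- cup: Bystander: brown paper-board cup, 76 mm rim, 90 mm high, origin under its centre.
Not all that is in view belongs to the job. What is shaped like the valve but blue is not meant. Several things have the shape of the panel; the one meant has the colours described above.

How it is judged:
On the way, in this order (a step that is already met when the one before it is completed fails the run):
1. the panel stands on its long edge flat against the fence, with the lever in the middle (angle between the z axis of panel and the x axis of jig, either way round below 0.12 rad and angle between the y axis of panel and the y axis of jig, either way round below 0.12 rad and x of panel_mid in the frame of jig between -0.014 and -0.003 m and z of panel_mid in the frame of jig between 0.09 and 0.1 m and value of joint lever between -0.06 and 0.06 rad), for 0.2 s.
2. the lever is held over to the left while the pusher presses the standing panel against the end post, for at least 1.5 s (angle between the z axis of panel and the x axis of jig, either way round below 0.12 rad and angle between the y axis of panel and the y axis of jig, either way round below 0.12 rad and x of panel_mid in the frame of jig between -0.014 and -0.003 m and z of panel_mid in the frame of jig between 0.09 and 0.1 m and y of panel_mid in the frame of jig between 0.021 and 0.029 m and value of joint lever above 0.38 rad and contact force between pusher and panel above 1.5 N), for 1.5 s.
At the end, for the whole second after the job is handed in: The panel stands at rest on its long edge on the bed, upright and parallel to the fence within 0.12 rad and within about 5 mm of it, its end within 4 mm of touching the end post, and the lever is back within 0.06 rad of the middle (all of step 1 and y of panel_mid in the frame of jig between 0.021 and 0.029 m and linear speed of panel below 0.02 m/s).
It fails at once if the case, bottle or cup is moved more than 25 mm or tipped (distance of any of case, bottle, cup from where it was at the start of the episode above 0.025 m or angle between any of case, bottle, cup's own z axis and vertical above 0.3 rad).
It also fails if it takes over 67 s, if anything falls off the work surface, if the arm or the gripper's body presses on something with over 40 N, if the wrist force passes 120 N, or if a joint passes its speed limit or range.

## Robot

A 6-joint arm with a two-finger parallel gripper is mounted at the origin on the work surface. World frame = base frame: x ahead of the robot, y to its left, z up, the work surface at z = 0. Lengths are in m, angles in rad, forces in N, time in s.
With the tool pointing down it reaches from about 0.375 to 0.9 m from the base axis. Payload 3.1 kg.
Tool frame: the origin (TCP) lies midway between the tips of the shut fingers; the grasp point (between the pads) lies 19 mm behind it (manip.hold_point_z is the distance from the TCP to the grasp point, in m); x points along the fingers, y is the direction in which the jaws open and shut, and the axes are right-handed (so a half turn about x gives the same grasp; the last joint's range is limited). The gripper opens to 85 mm and grips with 20 to 120 N. Pads are 22 mm wide; open, the fingers measure 114 mm over their backs; the gripper's body (76 mm by 85 mm) begins 54 mm behind the grasp point. The pads swing forward as they close: fully open they stand 13 mm farther back than shut.
Start: joints at [1.151, 0.527, 1.433, -0, 1.181, -0.178], TCP at [0.15, 0.607, 0.21] pointing down, gripper open.
Joint ranges: [-3.08, 3.08], [-0.75, 2.2], [0.22, 2.44], [-1.43, 4.57], [0, 2.65], [-2.85, 2.85]. Speed limits (rad/s): [2.79, 2.79, 3.14, 3.14, 3.14, 3.14].

## Interface

Orientations are given as a unit quaternion [x, y, z, w].
In Python, from station import manip, snapshot gives the robot as it stands.
- The arm moves only by the tool play_rows, never from a script. Its argument "series" is a list of rows, each a list of 4 numbers: the shift along the tool's x, y, z in m, then the turn about the tool's x in degrees. In form: [[tx, ty, tz, spin], ...]. A call has 1 to 20 rows; each row is the pose to reach, as a shift and turn from the pose measured when the call began, along the tool's axes at that moment; what a row does not reach only later rows make up. A row lasts 1/10 s, in which the tool goes at most 50 mm and 8.59 degrees, less where a joint would pass 70% of its speed; a pose out of reach is approached as far as the arm can. A call with a gripper value outside its range is refused whole. "claw" is the opening in per cent of the stroke, from 0 (shut) to 100 (fully open), set as the call begins (left out, the last holds). The fingers move at their own pace and stop on an object; "force" is the grip in N (left out, the last holds). Time passes only in rows, so rows that repeat a pose let the fingers close. It gives the time, the measured TCP pose, the force and the opening at its end, in the units of the state.
- manip.sense(): the state, without advancing time (a new reading comes with each control period).
- snapshot(name): name is "scene" or "side" or "wrist"; returns a dict with "image" (384x512x3 uint8, blue, green, red), "depth" (384x512 float32, m along the optical axis (not along the pixel's ray), 0 where there is no reading), "fov_y" (degrees; the focal length in pixels is half the picture's height over the tangent of half this angle, whatever the lens; pixels are square), "cx", "cy" (the principal point, pixels), "R" (3x3) and "t" (3): a world point X has camera coordinates R X + t. Camera axes: x right, y down, z forward; pixel columns grow to the right and rows downward; lengths in m; the calibration is good to about 2 mm. A picture is of the moment at which its call begins.
- manip.sign_off(): hands the job in, once; it reports no verdict.
The state is a dict: "t": time; "q": joint angles; "qd": joint speeds; "tau": joint torques, N m; "tcp_pos": TCP position; "tool_rot": TCP orientation; "force": force on the tool from outside, world axes, zero at the start; "ft_torque": the same for the moment, N m; "finger_gap": opening from 0.0 (shut) to 1.0 (fully open).
Only numpy, scipy, OpenCV 4.12 (cv2) and the standard library are available. Lean on these libraries where they do the work, as an engineer would, in place of code of your own. Each camera call takes 0.05 s, during which the arm holds its last target.

## Working session

There is one attempt and no reset: what is moved stays moved. The work goes in short steps, Python scripts to look and compute and a tool call to move; the robot and the scene stay as the last step left them, time stands still between calls to the robot, and variables do not carry over. Pictures are saved under pics/ and viewed, and the job is handed in when it is done.

Besides the shell and the picture viewer there is one more tool, called after "Request:" by a JSON object that holds its "name" and its "arguments". play_rows: Moves the arm, as the interface text tells. Its arguments: {"type":"object","properties":{"series":{"type":"array","items":{"type":"array","items":{"type":"number"}}},"claw":{"type":"number"},"force":{"type":"number"}},"required":["series"]}

```bash
ls; mkdir -p pics; cat > h.py <<'E'
import numpy as np, cv2, pickle
from station import manip, snapshot
def grab(n,tag):
    s=snapshot(n); cv2.imwrite(f'pics/{tag}.png',s['image']); pickle.dump(s,open(f'pics/{tag}.pkl','wb')); return s
def load(tag): return pickle.load(open(f'pics/{tag}.pkl','rb'))
def f(s): return s['image'].shape[0]/2/np.tan(np.radians(s['fov_y'])/2)
def pt(s,u,v,z=None):
    F=f(s); d=np.array([(u-s['cx'])/F,(v-s['cy'])/F,1.]); R=np.array(s['R']);t=np.array(s['t'])
    if z is None:
        k=s['depth'][int(round(v)),int(round(u))]; return R.T@(d*k-t)
    o=-R.T@t; w=R.T@d; return o+w*(z-o[2])/w[2]
def proj(s,X):
    c=np.array(s['R'])@np.array(X)+np.array(s['t']); F=f(s); return c[:2]/c[2]*F+[s['cx'],s['cy']]
E
python3 - <<'E'
from h import *
for n in ['scene','side','wrist']:
    s=grab(n,n+'0'); R=np.array(s['R']); print(n,s['fov_y'],s['cx'],s['cy'],-R.T@s['t'])
print(manip.sense(), manip.hold_point_z)
E
```

```text
pics
scene 43.79234670428998 251.13355077228692 190.3880714380565 [ 1.2838367  -0.33272081  1.43303285]
side 55.65487482971986 255.26111874440417 183.8877816731716 [0.28815601 0.70131097 0.67794652]
wrist 71.94261696773334 254.17485334002566 190.56628647872657 [0.07599424 0.62461032 0.37235976]
{'t': 0.15, 'q': array([ 1.15048983e+00,  5.28260467e-01,  1.43360272e+00, -8.22104362e-06,
        1.18144143e+00, -1.78505626e-01]), 'qd': array([-0.00111197, -0.00196516, -0.00328373, -0.00104083, -0.00086706,
        0.00131861]), 'tau': array([ 8.23130886e-04, -4.42742264e+01, -1.78277153e+01, -2.21204100e-04,
        5.60172892e-03, -7.49967086e-06]), 'tcp_pos': array([0.14938825, 0.60627262, 0.20895533]), 'tool_rot': array([ 0.08470114,  0.70212105, -0.08585941,  0.70176913]), 'force': array([ 0.01448942, -0.20070832, -0.37093252]), 'ft_torque': array([-0.01267835,  0.01280497, -0.0084503 ]), 'finger_gap': 1.0017724927486782} 0.0187
```

View pics/scene0.png

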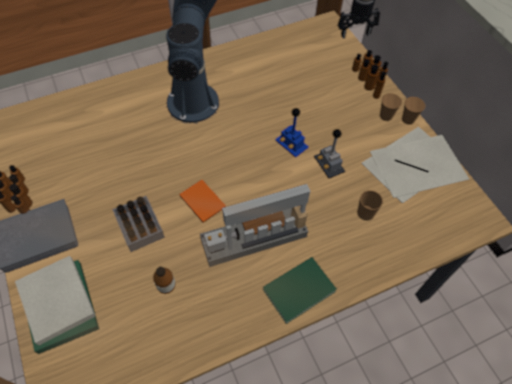

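View pics/side0.png

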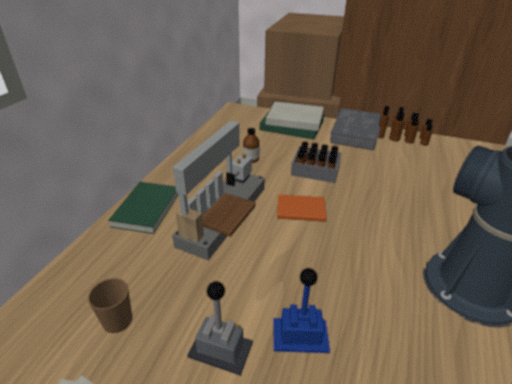

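View pics/wrist0.png

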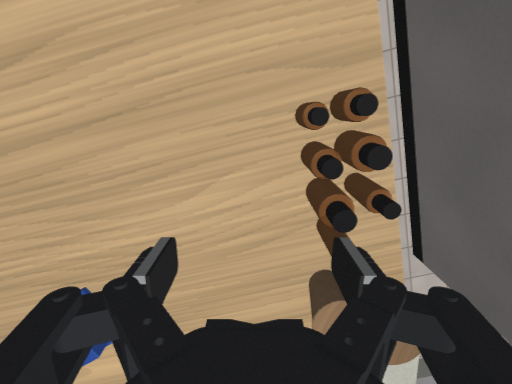

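The scene view shows the jig at (255,225), grey valve at (330,158), blue valve at (293,138), case at (138,222), bottle at (164,279) and cup at (369,205). The panel lies under the hood at (228,212) in the side view. Next I'll crop closer.

```bash
python3 - <<'E'
from h import *
a=load('side0')['image'][115:260,160:290]; cv2.imwrite('pics/sc.png',cv2.resize(a,None,fx=4.1,fy=4.1,interpolation=cv2.INTER_CUBIC))
a=load('scene0')['image'][120:275,190:350]; cv2.imwrite('pics/cc.png',cv2.resize(a,None,fx=3.8,fy=3.8,interpolation=cv2.INTER_CUBIC))
a=load('side0')['image'][260:384,180:340]; cv2.imwrite('pics/vc.png',cv2.resize(a,None,fx=4,fy=4,interpolation=cv2.INTER_CUBIC))
E
```

```text
(no output)
```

View pics/sc.png

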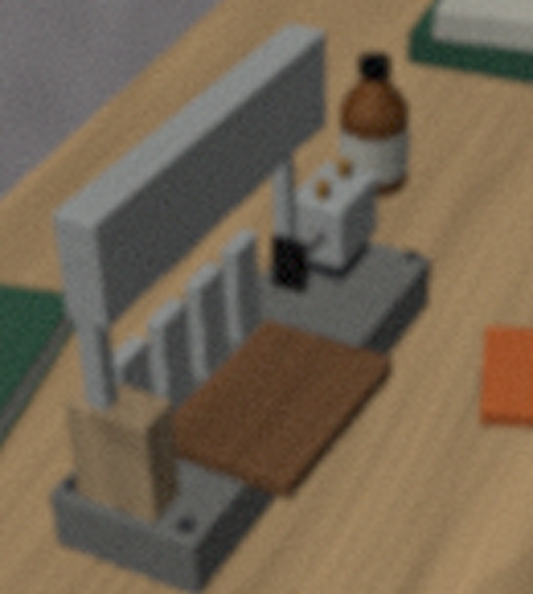

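View pics/cc.png

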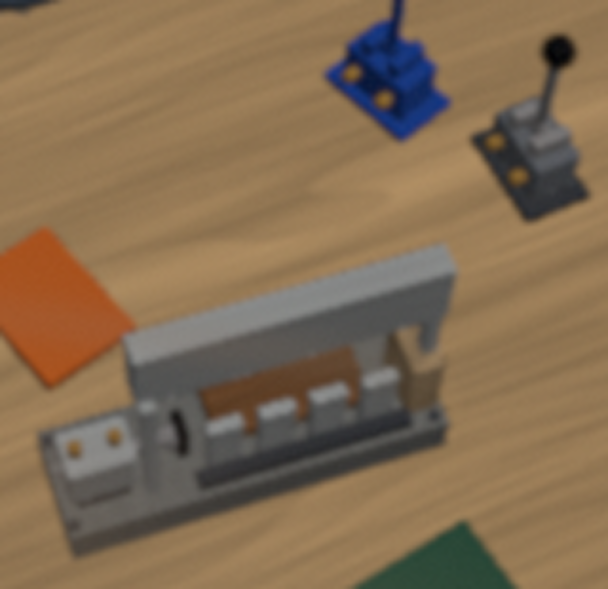

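View pics/vc.png

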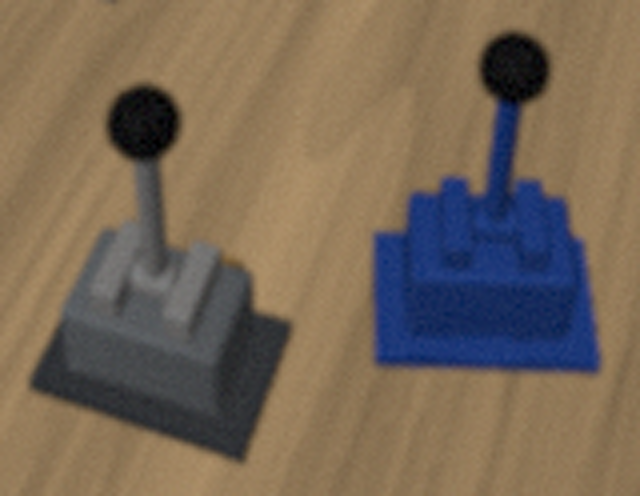

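Panel candidates in the side view are the brown board at (228,212), the orange plate at (301,208), the green book at (148,206) and the grey-white book at (295,118). Only the brown one is plain wood and lies on the bed, overhanging its front, and the crop confirms this. The grey valve at (220,340) is the right one, not the blue one at (303,330).

```bash
python3 - <<'E'
from h import *
np.set_printoptions(precision=4,suppress=True)
s=load('side0')
def c(u,v,k=4.1,o=(160,115)): return (u+.5)/k-.5+o[0],(v+.5)/k-.5+o[1]
P={'pNR':(386,364,.058),'pNL':(290,492,.058),'pFR':(268,323,.061),
'bedNR':(429,262,.045),'bedNL':(196,555,.045),'bedFL':(58,490,.045),
'hoodFLlow':(108,330,.182),'hoodFRlow':(325,125,.182),'hoodFLtop':(100,228,.252),'hoodFRtop':(324,38,.252),
'postNLtop':(153,430,.12),'postNRtop':(172,405,.12),'postFLtop':(75,405,.12),'slat4top':(258,243,.12),'slat1top':(150,345,.12)}
W={}
for n,(u,v,z) in P.items():
    W[n]=pt(s,*c(u,v),z); print(n,W[n],'depth',pt(s,*c(u,v)))
d=W['bedNR']-W['bedNL']; print('bed len',np.linalg.norm(d),'yaw of -y',np.arctan2(d[1],d[0]))
d=W['pNR']-W['pNL']; print('panel len',np.linalg.norm(d),np.arctan2(d[1],d[0]))
d=W['pNR']-W['pFR']; print('panel wid',np.linalg.norm(d))
for n in ['side0','scene0']:
    s=load(n); im=s['image']
    m=(im.max(2)<45).astype(np.uint8)
    nn,l,st,ce=cv2.connectedComponentsWithStats(m)
    for i in range(1,nn):
        if 30<st[i][4]<800: print(n,st[i],ce[i],pt(s,*ce[i],z=.18))
v=load('side0')
for n,(u,w,z) in {'foot BR':(290,322,.01),'foot FR':(243,460,.01),'foot FL':(32,385,.01)}.items():
    print(n,pt(v,*c(u,w,4,(180,260)),z))
E
```

```text
pNR [ 0.5588 -0.0371  0.058 ] depth [ 0.5577 -0.0341  0.0606]
pNL [0.5695 0.0999 0.058 ] depth [0.5717 0.0951 0.0531]
pFR [ 0.6497 -0.0474  0.061 ] depth [ 0.6491 -0.0461  0.0621]
bedNR [ 0.5774 -0.1802  0.045 ] depth [ 0.5786 -0.1837  0.0425]
bedNL [0.6055 0.1558 0.045 ] depth [0.6095 0.1488 0.0369]
bedFL [0.7092 0.1361 0.045 ] depth [0.7106 0.1343 0.0429]
hoodFLlow [0.6585 0.1368 0.182 ] depth [0.6672 0.1237 0.1704]
hoodFRlow [ 0.6348 -0.1202  0.182 ] depth [ 0.7603 -0.4176  0.0025]
hoodFLtop [0.6536 0.1398 0.252 ] depth [0.6559 0.1362 0.2493]
hoodFRtop [ 0.6302 -0.1105  0.252 ] depth [ 0.6357 -0.1234  0.2452]
postNLtop [0.6345 0.1407 0.12  ] depth [0.6392 0.1331 0.1125]
postNRtop [0.6346 0.117  0.12  ] depth [0.6766 0.0461 0.0523]
postFLtop [0.6871 0.137  0.12  ] depth [0.687  0.1372 0.1202]
slat4top [ 0.6584 -0.056   0.12  ] depth [ 0.7365 -0.2156  0.0024]
slat1top [0.6734 0.0706 0.12  ] depth [ 0.755  -0.0631  0.0017]
bed len 0.33718220336850085 yaw of -y -1.6540471844801565
panel len 0.13744910550978318 -1.6483590780230293
panel wid 0.09153289519990265
side0 [383 106   6   9  3
[... 1417 characters left out ...]
0.1613 0.0206 0.18  ]
scene0 [293 109   6   8  37] [295.3784 111.973 ] [0.3439 0.2693 0.18  ]
scene0 [334 130   7   8  40] [336.575 133.275] [0.483  0.3535 0.18  ]
scene0 [ 10 175  10  29 162] [ 14.463  188.7346] [ 0.2748 -0.6662  0.18  ]
scene0 [138 201  16  24 120] [144.7667 211.4917] [ 0.5135 -0.3238  0.18  ]
scene0 [127 202  13  22 114] [133.1491 211.5877] [ 0.4998 -0.3558  0.18  ]
scene0 [117 206  10  15  77] [121.8182 212.3377] [ 0.4887 -0.3875  0.18  ]
scene0 [489 242  23  14 137] [497.5255 248.6131] [1.0418 0.5703 0.18  ]
scene0 [416 254  54  48 674] [438.7033 278.2107] [1.0477 0.3598 0.18  ]
foot BR [0.4305 0.3162 0.01  ]
foot FR [0.4266 0.3873 0.01  ]
foot FL [0.5341 0.3895 0.01  ]
```

```bash
cat >> h.py <<'E'
from scipy.spatial.transform import Rotation as Ro
np.set_printoptions(precision=4,suppress=True)
def c(u,v,k=4.1,o=(160,115)): return (u+.5)/k-.5+o[0],(v+.5)/k-.5+o[1]
JO=np.array([.669,.0207,0]); JY=-.088
def setj(o,y):
    global JO,JY; JO=np.array(o);JY=y
def w2j(p): return Ro.from_euler('z',-JY).apply(np.array(p)-JO)
def j2w(p): return Ro.from_euler('z',JY).apply(np.array(p))+JO
def tool():
    s=manip.sense(); return s,Ro.from_quat(s['tool_rot']).as_matrix()
def delta(Xw):
    s,R=tool(); return R.T@(np.array(Xw)-s['tcp_pos'])
E
python3 - <<'E'
from h import *
s=load('side0')
J={'bedNR':(429,262,-75,-210,45),'bedNL':(196,555,-75,130,45),'bedFL':(58,490,30,130,45),
'hoodFLtop':(100,228,-26,123,252),'hoodFRtop':(324,38,-26,-139,252),'hoodFLlow':(106,330,-26,123,182),
'postNL':(153,430,-45,None,120),'postNR':(172,405,-45,95,120)}
A=[];B=[];im=[]
for n,(u,v,x,y,z) in J.items():
    if y is None: continue
    A.append((x/1e3,y/1e3,z/1e3)); im.append(c(u,v))
A=np.array(A);im=np.array(im)
from scipy.optimize import least_squares
def res(p):
    setattr
    X=Ro.from_euler('z',p[2]).apply(A)+[p[0],p[1],0]
    return np.concatenate([proj(s,x)-i for x,i in zip(X,im)])
r=least_squares(res,[.669,.02,-.088],loss='soft_l1'); print(r.x); print(r.fun.reshape(-1,2))
# scene check
sc=load('scene0')
def cc(u,v): return (u+.5)/3.8-.5+190,(v+.5)/3.8-.5+120
for n,(u,v),X in [('bed far R low',(42,437),None),('hoodNRtop',(126,340),(-26,-139,252)),('hoodNLtop',(445,247),(-26,123,252)),('slat',(0,0),(0,0,120)),('bedFR',(72,530),(30,-210,45)),('bedFL',(445,418),(30,130,45))]:
    if X:
        X=Ro.from_euler('z',r.x[2]).apply(np.array(X)/1e3)+[r.x[0],r.x[1],0]; p=proj(sc,X); print(n,(p-[190,120]+.5)*3.8-.5,(u,v))
st,R=tool(); print(R)
E
```

```text
[ 0.6707  0.0167 -0.0862]
[[ 0.484  -1.0199]
 [-0.0441 -1.0538]
 [-2.437   1.6902]
 [-1.1226  0.2491]
 [ 0.3925 -1.5471]
 [ 0.7104  1.4713]
 [ 0.5575 -0.3981]]
hoodNRtop [122.4495 332.9525] (126, 340)
hoodNLtop [444.8911 238.6424] (445, 247)
slat [300.8658 392.1955] (0, 0)
bedFR [ 70.8081 538.3447] (72, 530)
bedFL [451.325  419.4797] (445, 418)
[[-0.0007  0.2394  0.9709]
 [-0.0016  0.9709 -0.2394]
 [-1.     -0.0017 -0.0003]]
```

Request:
{"name": "play_rows", "arguments": {"series": [[-0.045, 0, 0, 0], [-0.09, 0, 0, 0], [-0.09, -0.035, 0.033, 6], [-0.09, -0.07, 0.067, 12], [-0.09, -0.105, 0.1, 18], [-0.09, -0.14, 0.134, 24], [-0.09, -0.175, 0.168, 30], [-0.09, -0.21, 0.202, 36], [-0.09, -0.245, 0.235, 42], [-0.09, -0.28, 0.269, 48], [-0.09, -0.315, 0.303, 54], [-0.09, -0.35, 0.337, 60], [-0.09, -0.385, 0.37, 66], [-0.09, -0.42, 0.404, 72], [-0.09, -0.45, 0.433, 78], [-0.09, -0.476, 0.458, 81], [-0.09, -0.476, 0.458, 81], [-0.09, -0.476, 0.458, 81]], "claw": 100}}

```text
t: 1.95
tcp_pos: [0.4799, 0.0341, 0.2991]
tool_rot: [-0.52, -0.478, 0.522, -0.478]
force: [-0.7, 0.1, 0.1]
finger_gap: 0.998
```

```bash
python3 - <<'E'
from h import *
s=grab('wrist','w1'); s=grab('side','s1')
st,R=tool(); print(st['t'],st['tcp_pos'],st['q'],st['force']); print(R)
cv2.imwrite('pics/w1b.png',cv2.resize(load('w1')['image'],None,fx=1.5,fy=1.5))
E
```

```text
2.05 [0.4792 0.0354 0.2993] [-0.1585  0.2248  1.6609 -0.0013  1.2578 -0.0743] [-0.0774 -0.3685 -0.0169]
[[-0.0021  0.9965 -0.0837]
 [-0.0009 -0.0837 -0.9965]
 [-1.     -0.002   0.001 ]]
```

View pics/w1b.png

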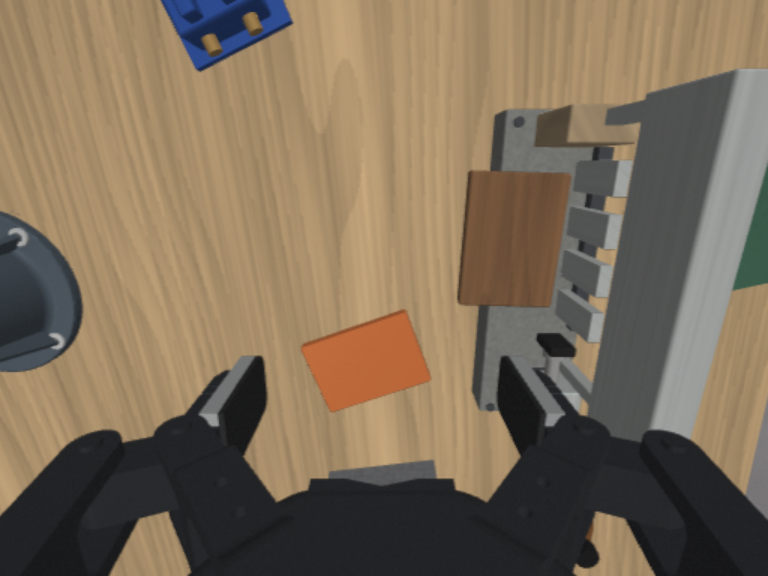

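View pics/s1.png

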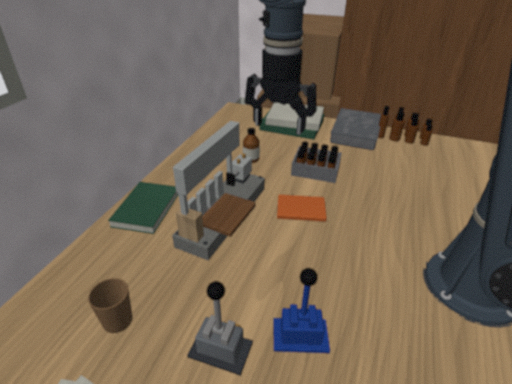

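```bash
python3 - <<'E'
from h import *
s=load('w1'); st,R=tool()
F=f(s); vv,uu=np.mgrid[0:384,0:512]; d=s['depth']
pc=np.stack([(uu-s['cx'])/F*d,(vv-s['cy'])/F*d,d],-1).reshape(-1,3)
W=(pc-np.array(s['t']))@np.array(s['R'])
L=(W-st['tcp_pos'])@R
ok=(d.reshape(-1)>0)&(L[:,0]<0.01)&(abs(L[:,1])<.12)&(abs(L[:,2])<.1)
L=L[ok]
for a in np.arange(-.14,.01,.01):
    m=(L[:,0]>=a)&(L[:,0]<a+.01)
    if m.sum()>5: q=L[m]; print('x %.3f n%d y %.3f..%.3f inner+ %.3f inner- %.3f z %.3f..%.3f'%(a,m.sum(),q[:,1].min(),q[:,1].max(),q[q[:,1]>0,1].min() if (q[:,1]>0).any() else 0,q[q[:,1]<0,1].max() if (q[:,1]<0).any() else 0,q[:,2].min(),q[:,2].max()))
Wr=W.reshape(384,512,3)
setj([.6705,.0175,0],-.0865)
def p(n,u,v,z): X=pt(s,(u+.5)/1.5-.5,(v+.5)/1.5-.5,z); print(n,X,w2j(X))
p('bedNL',496,112,.045);p('bedNR',474,407,.045)
p('panNL',471,172,.061);p('panNR',460,303,.061);p('panFL',570,174,.061);p('panFR',551,306,.061)
p('postNR',537,146,.12);p('slat4 NR top',602,340,.12);p('slat1 NL top',614,162,.12);p('hoodFLtop',738,70,.252)
E
python3 - <<'E'
import cv2
a=cv2.imread('pics/s1.png')[0:150,230:330]; cv2.imwrite('pics/g1.png',cv2.resize(a,None,fx=4,fy=4,interpolation=cv2.INTER_CUBIC))
E
```

```text
x -0.130 n1137 y -0.023..0.024 inner+ 0.008 inner- -0.007 z -0.020..-0.016
x -0.120 n8007 y -0.066..0.068 inner+ 0.000 inner- -0.000 z -0.021..-0.003
x -0.110 n11709 y -0.073..0.073 inner+ 0.000 inner- -0.000 z -0.017..0.011
x -0.100 n7949 y -0.074..0.074 inner+ 0.000 inner- -0.000 z -0.017..0.014
x -0.090 n7041 y -0.074..0.075 inner+ 0.037 inner- -0.036 z -0.014..0.014
x -0.080 n1320 y -0.071..0.071 inner+ 0.042 inner- -0.042 z -0.014..0.001
x -0.070 n1208 y -0.056..0.057 inner+ 0.042 inner- -0.042 z -0.011..0.013
x -0.060 n1162 y -0.056..0.057 inner+ 0.042 inner- -0.042 z -0.011..0.012
x -0.050 n923 y -0.056..0.057 inner+ 0.042 inner- -0.042 z -0.011..0.013
x -0.040 n313 y -0.049..0.049 inner+ 0.042 inner- -0.042 z -0.010..0.013
bedNL [0.5996 0.1469 0.045 ] [-0.0818  0.1228  0.045 ]
bedNR [ 0.5724 -0.1825  0.045 ] [-0.0805 -0.2077  0.045 ]
panNL [0.5709 0.0936 0.061 ] [-0.1058  0.0672  0.061 ]
panNR [ 0.5565 -0.0407  0.061 ] [-0.1086 -0.0679  0.061 ]
panFL [0.6668 0.0834 0.061 ] [-0.0094  0.0653  0.061 ]
panFR [ 0.6537 -0.0525  0.061 ] [-0.0106 -0.0712  0.061 ]
postNR [0.6124 0.1116 0.12  ] [-0.066   0.0888  0.12  ]
slat4 NR top [ 0.6782 -0.0672  0.12  ] [ 0.015  -0.0837  0.12  ]
slat1 NL top [0.6758 0.0936 0.12  ] [-0.0013  0.0763  0.12  ]
hoodFLtop [0.6576 0.1367 0.252 ] [-0.0231  0.1176  0.252 ]
```

View pics/g1.png

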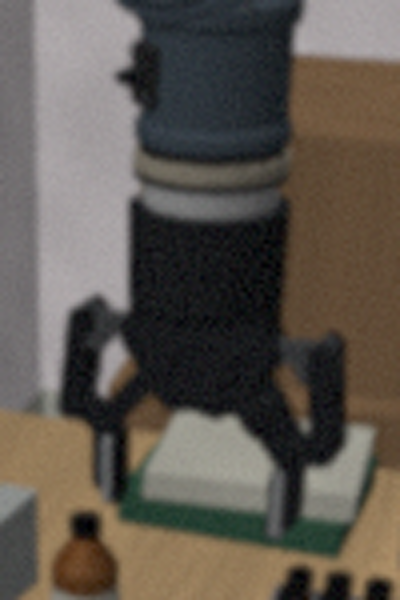

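```bash
python3 - <<'E'
from h import *
s=load('w1'); st,R=tool()
F=f(s); vv,uu=np.mgrid[0:384,0:512]; d=s['depth']
pc=np.stack([(uu-s['cx'])/F*d,(vv-s['cy'])/F*d,d],-1).reshape(-1,3)
W=(pc-np.array(s['t']))@np.array(s['R'])
L=(W-st['tcp_pos'])@R
ok=(d.reshape(-1)>0)&(L[:,0]<0.01)&(abs(L[:,1])<.12)&(abs(L[:,2])<.1)
L=L[ok]
for a in np.arange(-.13,-.02,.003):
    q=L[(L[:,0]>=a)&(L[:,0]<a+.003)]
    if len(q)>3: print('%.3f n%d ymax %.4f'%(a,len(q),np.percentile(q[:,1],99.5)), 'z@outer',q[q[:,1]>q[:,1].max()-.004,2].min(),q[q[:,1]>q[:,1].max()-.004,2].max())
# tip from side image
ss=load('s1')
for u,v in [(280,530),(113,498)]:
    px=((u+.5)/4-.5+230,(v+.5)/4-.5)
    o=-np.array(ss['R']).T@ss['t']; w=pt(ss,*px,z=.3)-o
    # intersect plane tool z=+.012 (world)
    n=R[:,2]
    for zz in (-.011,.011):
        k=(n@(st['tcp_pos']+n*zz-o))/(n@w); print(px,zz,R.T@(o+k*w-st['tcp_pos']))
E
```

```text
-0.124 n516 ymax 0.0223 z@outer -0.019510934571138658 -0.017424054040984096
-0.121 n1812 ymax 0.0247 z@outer -0.01938835243500361 -0.013696669806610953
-0.118 n1749 ymax 0.0619 z@outer -0.012109362008185512 -0.009880107388558993
-0.115 n2993 ymax 0.0647 z@outer -0.012098597178573886 -0.008898895437172438
-0.112 n3157 ymax 0.0669 z@outer -0.012067267270230025 -0.00965494057003625
-0.109 n3557 ymax 0.0697 z@outer -0.012528553961660334 -0.009217595200456832
-0.106 n3477 ymax 0.0714 z@outer -0.011903752634003593 -0.009623157811981182
-0.103 n3592 ymax 0.0719 z@outer -0.011714365451490969 -0.009077417674768185
-0.100 n2887 ymax 0.0723 z@outer -0.011661440328289214 -0.009471964829106694
-0.097 n2346 ymax 0.0727 z@outer -0.01156614820052011 -0.00941514798467485
-0.094 n1733 ymax 0.0731 z@outer -0.011639856769124556 0.009872619553578071
-0.091 n3056 ymax 0.0732 z@outer -0.011671041856633372 0.010042965713029848
-0.088 n3117 ymax 0.0735 z@outer -0.012076291152246236 -0.009656583930454755
-0.085 n1219 ymax 0.0737 z@outer -0.011458453588905319 -0.009515339638324734
-0.082 n868 ymax 0.0726 z@out
[... 764 characters left out ...]
0.006145831434529187 -0.004963106006696956
-0.049 n295 ymax 0.0565 z@outer -0.0061230227978752464 -0.005077229511735399
-0.046 n271 ymax 0.0561 z@outer -0.00604222112558309 -0.004918523806342398
-0.043 n240 ymax 0.0550 z@outer -0.005756129122946117 -0.004681963946779572
-0.040 n199 ymax 0.0493 z@outer -0.010112983712082354 -0.009247081790345677
-0.037 n105 ymax 0.0468 z@outer -0.008996541150280549 -0.008996541150280549
-0.034 n9 ymax 0.0433 z@outer -0.00399912377451592 0.004186444197877523
(299.625, 132.125) -0.011 [-0.0423 -0.0509 -0.011 ]
(299.625, 132.125) 0.011 [-0.0307 -0.0442  0.011 ]
(257.875, 124.125) -0.011 [-0.0405  0.0417 -0.011 ]
(257.875, 124.125) 0.011 [-0.0288  0.0516  0.011 ]
```

```bash
python3 - <<'E'
from h import *
s=load('side0'); print('orange',pt(s,301,208),pt(s,280,216),pt(s,278,198))
setj([.6705,.0175,0],-.0865)
st,R=tool(); print(w2j(st['tcp_pos'])); print(delta(j2w([-.185,0,.1])),delta(j2w([-.185,0,0])))
E
```

```text
orange [ 0.442  -0.1155  0.0161] [ 0.4899 -0.066   0.0107] [ 0.5187 -0.1387  0.015 ]
[-0.1922  0.0014  0.2993]
[0.1993 0.0076 0.0012] [0.2993 0.0078 0.0011]
```

Request:
{"name": "play_rows", "arguments": {"series": [[0.04, 0.002, 0.001, 0], [0.08, 0.003, 0.001, 0], [0.12, 0.004, 0.001, 0], [0.16, 0.005, 0.001, 0], [0.2, 0.005, 0.001, 0], [0.235, 0.005, 0.001, 0], [0.265, 0.005, 0.001, 0], [0.285, 0.005, 0.001, 0], [0.295, 0.005, 0.001, 0], [0.295, 0.005, 0.001, 0]]}}

```text
t: 3.05
tcp_pos: [0.4825, 0.0349, 0.0036]
tool_rot: [-0.519, -0.48, 0.521, -0.478]
force: [-0.2, 0.9, -0.1]
finger_gap: 1.0
```

```bash
python3 - <<'E'
from h import *
setj([.6705,.0175,0],-.0865)
s=grab('side','s2'); s=grab('scene','c2');s=grab('wrist','w2')
st,R=tool(); print(st['t'],w2j(st['tcp_pos']),st['force'])
a=load('s2')['image'][80:260,170:350]; cv2.imwrite('pics/s2c.png',cv2.resize(a,None,fx=3.3,fy=3.3,interpolation=cv2.INTER_CUBIC))
E
```

```text
3.2 [-0.1871  0.0004  0.0053] [-0.7044  0.1569  0.6249]
```

View pics/s2c.png

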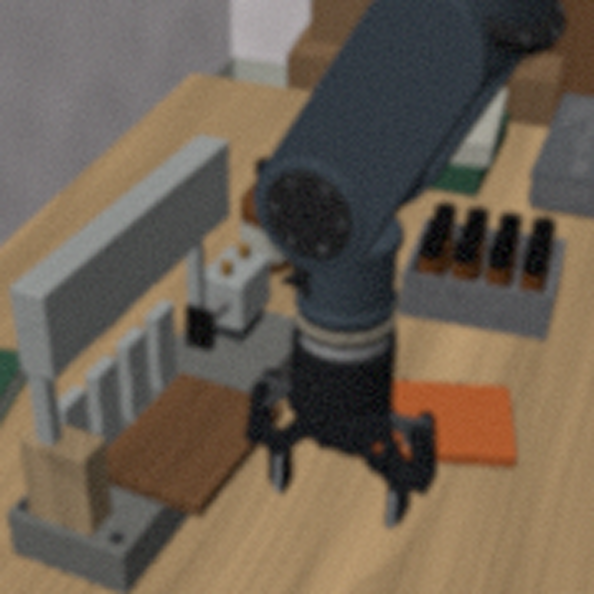

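View pics/w2.png

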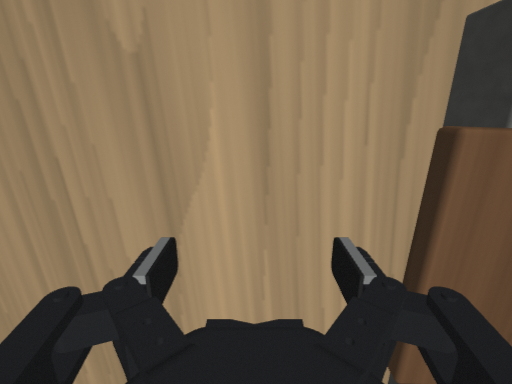

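Request:
{"name": "play_rows", "arguments": {"series": [[0.003, 0.006, 0, 0], [0.005, 0.012, 0, 0], [0.005, 0.018, 0, 0], [0.005, 0.022, 0, 0], [0.005, 0.026, 0, 0], [0.005, 0.03, 0, 0], [0.005, 0.032, 0, 0]]}}

```text
t: 3.9
tcp_pos: [0.5158, 0.0315, 0.0002]
tool_rot: [-0.52, -0.479, 0.521, -0.479]
force: [-2.1, -0.8, -1.4]
finger_gap: 0.997
```

```bash
python3 - <<'E'
from h import *
setj([.6705,.0175,0],-.0865)
st,R=tool(); print(st['t'],w2j(st['tcp_pos']),st['force'])
s=grab('side','s3'); 
a=s['image'][150:260,160:300]; cv2.imwrite('pics/s3c.png',cv2.resize(a,None,fx=5,fy=5,interpolation=cv2.INTER_CUBIC))
E
```

```text
3.9 [-0.1553  0.0006  0.0002] [-2.1097 -0.794  -1.3915]
```

View pics/s3c.png

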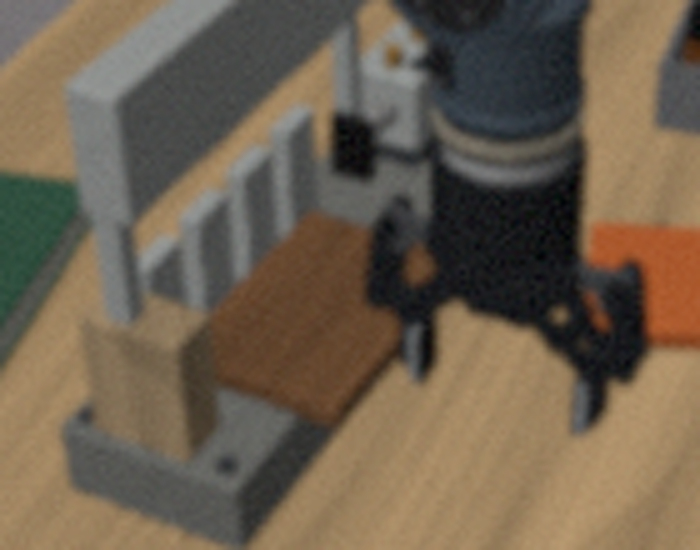

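Request:
{"name": "play_rows", "arguments": {"series": [[0, 0.001, 0, 0], [0, 0.002, 0, 0], [0, 0.003, 0, 0], [0, 0.004, 0, 0]]}}

```text
t: 4.35
tcp_pos: [0.5161, 0.0315, 0.0001]
tool_rot: [-0.518, -0.481, 0.523, -0.477]
force: [-11.0, -0.5, 8.3]
finger_gap: 0.995
```

Request:
{"name": "play_rows", "arguments": {"series": [[0, 0.005, 0, 0], [-0.004, 0.005, 0, 0], [-0.009, 0.005, 0, 0], [-0.013, 0.005, 0, 0], [-0.018, 0.005, 0, 0], [-0.022, 0.005, 0, 0], [-0.026, 0.005, 0, 0]]}}

```text
t: 5.05
tcp_pos: [0.5164, 0.0311, 0.0251]
tool_rot: [-0.516, -0.483, 0.525, -0.474]
force: [-7.6, -3.8, -0.2]
finger_gap: 1.0
```

```bash
python3 - <<'E'
from h import *
setj([.6705,.0175,0],-.0865)
st,R=tool(); print(st['t'],w2j(st['tcp_pos']),st['force'])
s=grab('side','s4'); 
a=s['image'][150:260,160:300]; cv2.imwrite('pics/s4c.png',cv2.resize(a,None,fx=5,fy=5,interpolation=cv2.INTER_CUBIC))
E
```

```text
5.05 [-0.1547  0.0002  0.0251] [-7.5806 -3.7666 -0.2165]
```

View pics/s4c.png

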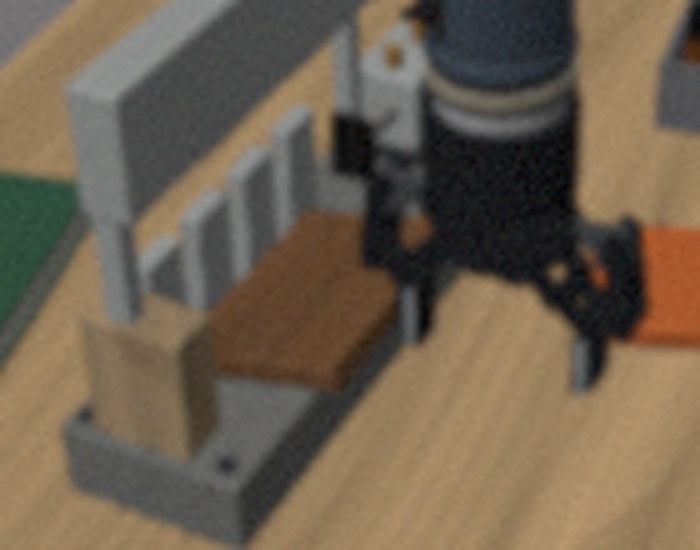

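Request:
{"name": "play_rows", "arguments": {"series": [[0, 0.005, 0, 0], [-0.004, 0.006, 0, 0], [-0.008, 0.007, 0, 0], [-0.012, 0.008, 0, 0], [-0.016, 0.009, 0, 0], [-0.02, 0.01, 0, 0], [-0.024, 0.012, 0, 0], [-0.028, 0.014, 0, 0], [-0.031, 0.016, 0, 0], [-0.035, 0.018, 0, 0], [-0.038, 0.02, 0, 0]]}}

```text
t: 6.2
tcp_pos: [0.5264, 0.03, 0.0619]
tool_rot: [-0.51, -0.489, 0.53, -0.469]
force: [-17.3, -3.4, 7.9]
finger_gap: 0.999
```

```bash
python3 - <<'E'
from h import *
setj([.6705,.0175,0],-.0865)
st,R=tool(); print(st['t'],w2j(st['tcp_pos']),st['force'],R[:,1])
s=grab('side','s5'); 
a=s['image'][130:260,160:300]; cv2.imwrite('pics/s5c.png',cv2.resize(a,None,fx=4.6,fy=4.6,interpolation=cv2.INTER_CUBIC))
E
```

```text
6.2 [-0.1446 -0.      0.0619] [-17.3321  -3.3695   7.8862] [ 0.9958 -0.0826 -0.0403]
```

View pics/s5c.png

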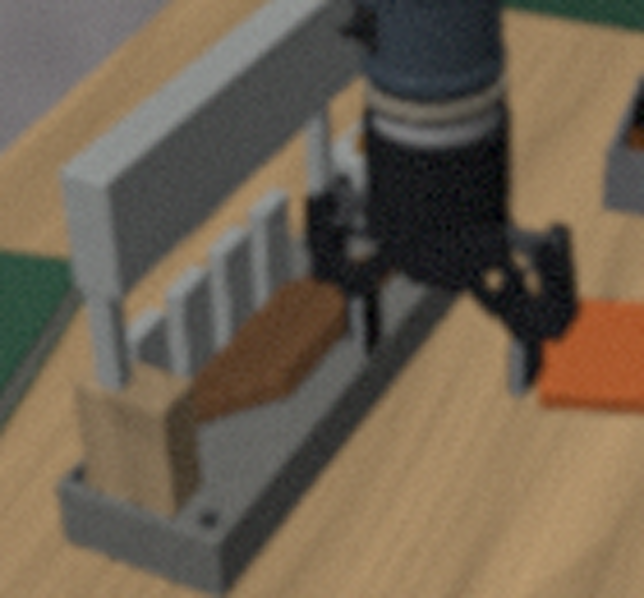

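Request:
{"name": "play_rows", "arguments": {"series": [[0, 0.005, 0, 0], [-0.002, 0.008, 0, 0], [-0.004, 0.011, 0, 0], [-0.006, 0.014, 0, 0], [-0.008, 0.017, 0, 0], [-0.01, 0.02, 0, 0], [-0.012, 0.023, 0, 0], [-0.013, 0.026, 0, 0], [-0.015, 0.029, 0, 0], [-0.015, 0.032, 0, 0], [-0.015, 0.035, 0, 0]]}}

```text
t: 7.35
tcp_pos: [0.5353, 0.0291, 0.0762]
tool_rot: [-0.496, -0.503, 0.543, -0.455]
force: [-53.0, -3.7, 45.5]
finger_gap: 0.998
```

```bash
python3 - <<'E'
from h import *
setj([.6705,.0175,0],-.0865)
st,R=tool(); print(st['t'],w2j(st['tcp_pos']),st['force'],R[:,1])
s=grab('side','s6'); 
a=s['image'][130:260,160:300]; cv2.imwrite('pics/s6c.png',cv2.resize(a,None,fx=4.6,fy=4.6,interpolation=cv2.INTER_CUBIC))
E
```

```text
7.35 [-0.1357 -0.0001  0.0762] [-52.9594  -3.6823  45.5122] [ 0.9922 -0.0802 -0.095 ]
```

View pics/s6c.png

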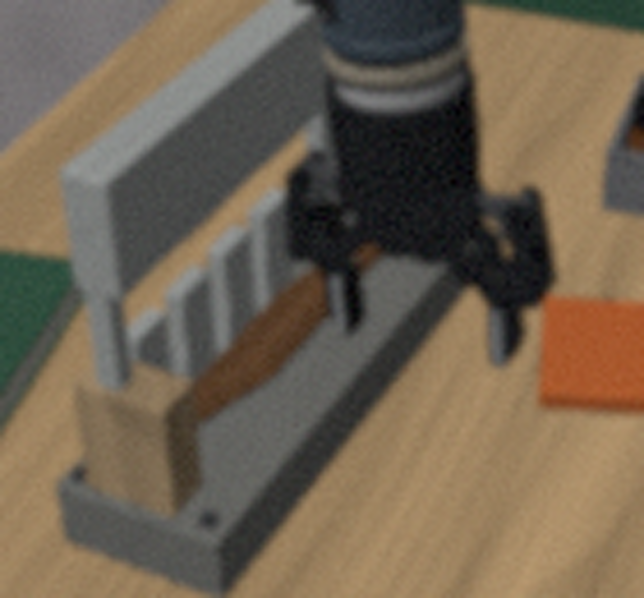

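The reading of 53 N shows a friction jam, and the tool has tilted the wrong way under load. I'll lower the panel under control and set a better lean before trying again.

Request:
{"name": "play_rows", "arguments": {"series": [[0.007, -0.006, 0, 0], [0.015, -0.012, 0, 0], [0.022, -0.015, 0, 0], [0.03, -0.018, 0, 0], [0.038, -0.02, 0, 0], [0.046, -0.022, 0, 0], [0.055, -0.022, 0, 0], [0.063, -0.022, 0, 0], [0.07, -0.022, 0, 0], [0.074, -0.03, 0, 0], [0.074, -0.05, 0, 0]]}}

```text
t: 8.5
tcp_pos: [0.4807, 0.033, 0.0067]
tool_rot: [-0.496, -0.502, 0.542, -0.456]
force: [-0.5, -0.1, -0.6]
finger_gap: 0.999
```

```bash
python3 - <<'E'
from h import *
setj([.6705,.0175,0],-.0865)
st,R=tool(); print(st['t'],st['tcp_pos'],w2j(st['tcp_pos']),st['force'],R,st['q'])
s=grab('side','s7'); 
a=s['image'][130:260,160:300]; cv2.imwrite('pics/s7c.png',cv2.resize(a,None,fx=4.6,fy=4.6,interpolation=cv2.INTER_CUBIC))
E
```

```text
8.5 [0.4807 0.033  0.0067] [-0.1904 -0.001   0.0067] [-0.5301 -0.1262 -0.5966] [[-0.0911  0.9926 -0.0804]
 [ 0.004  -0.0804 -0.9968]
 [-0.9958 -0.0912  0.0033]] [-0.157   0.7198  1.8632 -0.017   0.6495 -0.0623]
```

View pics/s7c.png

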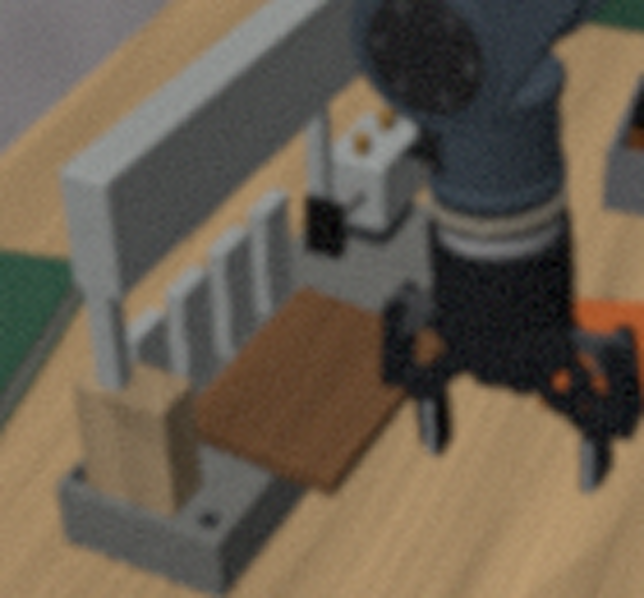

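Request:
{"name": "play_rows", "arguments": {"series": [[-0.05, 0, 0, 0], [-0.1, 0, 0, 0], [-0.15, 0, 0, 0], [-0.2, 0, 0, 0], [-0.25, 0, 0, 0], [-0.3, 0, 0, 0], [-0.35, 0.03, 0, 0], [-0.4, 0.07, 0, 0], [-0.43, 0.11, 0, 0], [-0.44, 0.15, 0, 0], [-0.44, 0.2, 0, 0], [-0.44, 0.25, 0, 0], [-0.44, 0.3, 0, 0], [-0.44, 0.35, 0, 0], [-0.44, 0.4, 0, 0], [-0.44, 0.45, 0, 0], [-0.44, 0.5, 0, 0]]}}

```text
t: 10.25
tcp_pos: [0.8644, -0.003, 0.3579]
tool_rot: [-0.503, -0.497, 0.535, -0.462]
force: [1.7, 0.6, 1.1]
finger_gap: 0.999
```

```bash
python3 - <<'E'
from h import *
st,R=tool(); print(st['t'],st['tcp_pos'],st['force'],R,st['q'])
E
```

```text
10.25 [ 0.8644 -0.003   0.3579] [1.7288 0.6356 1.0613] [[-0.0664  0.9946 -0.0802]
 [ 0.0052 -0.08   -0.9968]
 [-0.9978 -0.0666  0.0002]] [-0.131   0.9379  0.218  -0.004   2.0522 -0.0524]
```

Request:
{"name": "play_rows", "arguments": {"series": [[-0.05, 0.05, 0, 0], [-0.1, 0.1, 0, 0], [-0.15, 0.15, 0, 0], [-0.2, 0.2, 0, 0], [-0.25, 0.25, 0, 0], [-0.3, 0.3, 0, 0], [-0.3, 0.3, 0, 0]]}}

```text
t: 10.95
tcp_pos: [0.8485, -0.0145, 0.4122]
tool_rot: [-0.513, -0.488, 0.527, -0.471]
force: [-0.3, -0.3, -0.2]
finger_gap: 1.002
```

```bash
python3 - <<'E'
from h import *
st,R=tool(); print(st['t'],st['tcp_pos'],st['force'],R[:,0],st['q'])
E
```

```text
10.95 [ 0.8485 -0.0145  0.4122] [-0.2693 -0.252  -0.2359] [-0.0311  0.0044 -0.9995] [-0.1481  0.8745  0.218  -0.0003  2.0805 -0.0678]
```

Request:
{"name": "play_rows", "arguments": {"series": [[0, 0.05, 0, 0], [0, 0.1, 0, 0], [0, 0.15, 0, 0], [0, 0.2, 0, 0], [0, 0.25, 0, 0], [0, 0.3, 0, 0], [0, 0.35, 0, 0], [0, 0.4, 0, 0], [0, 0.45, 0, 0], [0, 0.5, 0, 0]]}}

```text
t: 11.95
tcp_pos: [0.9092, -0.0307, 0.3032]
tool_rot: [0.522, 0.479, -0.517, 0.48]
force: [-0.1, -0.5, -0.3]
finger_gap: 1.001
```

```bash
python3 - <<'E'
from h import *
st,R=tool(); print(st['t'],st['tcp_pos'],st['force'],R[:,0],st['q'])
E
```

```text
11.95 [ 0.9092 -0.0307  0.3032] [-0.1216 -0.4802 -0.2948] [ 0.0056  0.0032 -1.    ] [-0.1575  0.9981  0.2189  0.0043  1.9196 -0.0756]
```

Request:
{"name": "play_rows", "arguments": {"series": [[-0.05, 0.05, 0, 0], [-0.1, 0.1, 0, 0], [-0.15, 0.15, 0, 0], [-0.2, 0.2, 0, 0], [-0.25, 0.25, 0, 0], [-0.3, 0.3, 0, 0], [-0.35, 0.35, 0, 0], [-0.4, 0.4, 0, 0], [-0.45, 0.45, 0, 0], [-0.5, 0.5, 0, 0], [-0.55, 0.55, 0, 0], [-0.6, 0.6, 0, 0], [-0.65, 0.65, 0, 0], [-0.7, 0.7, 0, 0]]}}

```text
t: 13.35
tcp_pos: [0.8593, -0.041, 0.4323]
tool_rot: [0.53, 0.47, -0.509, 0.489]
force: [-0.3, -0.8, -0.0]
finger_gap: 1.002
```

```bash
python3 - <<'E'
from h import *
st,R=tool(); print(st['t'],st['tcp_pos'],st['force'],R[:,0],st['q'])
E
```

```text
13.35 [ 0.8593 -0.041   0.4323] [-0.313  -0.7511 -0.0218] [ 0.0403  0.0015 -0.9992] [-0.1804  0.8503  0.219   0.0098  2.0329 -0.0953]
```

Request:
{"name": "play_rows", "arguments": {"series": [[-0.1, 0.1, 0, 0], [-0.1, 0.1, 0, 0]]}}

```text
t: 13.55
tcp_pos: [0.8556, -0.043, 0.4595]
tool_rot: [0.539, 0.461, -0.5, 0.498]
force: [-0.3, 0.4, -0.2]
finger_gap: 0.999
```

Request:
{"name": "play_rows", "arguments": {"series": [[-0.1, 0.1, 0, 0], [-0.1, 0.1, 0, 0]]}}

```text
t: 13.75
tcp_pos: [0.8509, -0.0446, 0.4871]
tool_rot: [0.548, 0.45, -0.49, 0.507]
force: [-0.3, 0.2, 0.6]
finger_gap: 1.003
```

Request:
{"name": "play_rows", "arguments": {"series": [[-0.1, 0.1, 0, 0], [-0.1, 0.1, 0, 0]]}}

```text
t: 13.95
tcp_pos: [0.8453, -0.0461, 0.5144]
tool_rot: [0.556, 0.44, -0.48, 0.516]
force: [-0.3, -0.7, -0.2]
finger_gap: 0.999
```

```bash
python3 - <<'E'
from h import *
st,R=tool(); print(st['t'],st['tcp_pos'],st['force'],R[:,0],st['q'])
E
```

```text
13.95 [ 0.8453 -0.0461  0.5144] [-0.2691 -0.7299 -0.2051] [ 0.1513 -0.0054 -0.9885] [-0.1951  0.7544  0.218   0.0267  2.0189 -0.1009]
```

Request:
{"name": "play_rows", "arguments": {"series": [[-0.08, 0.1, 0, 0], [-0.08, 0.1, 0, 0]]}}

```text
t: 14.15
tcp_pos: [0.8443, -0.0477, 0.5345]
tool_rot: [0.565, 0.43, -0.47, 0.525]
force: [0.5, 0.2, 0.8]
finger_gap: 1.001
```

Request:
{"name": "play_rows", "arguments": {"series": [[-0.08, 0.1, 0, 0], [-0.08, 0.1, 0, 0]]}}

```text
t: 14.35
tcp_pos: [0.8423, -0.0493, 0.5552]
tool_rot: [0.573, 0.419, -0.46, 0.533]
force: [-0.3, 1.1, 0.8]
finger_gap: 1.001
```

Request:
{"name": "play_rows", "arguments": {"series": [[-0.07, 0.1, 0, 0], [-0.07, 0.1, 0, 0]]}}

```text
t: 14.55
tcp_pos: [0.8423, -0.0508, 0.573]
tool_rot: [0.581, 0.408, -0.45, 0.542]
force: [0.3, 0.4, 0.1]
finger_gap: 1.0
```

Request:
{"name": "play_rows", "arguments": {"series": [[-0.07, 0.1, 0, 0], [-0.07, 0.1, 0, 0]]}}

```text
t: 14.75
tcp_pos: [0.8411, -0.0522, 0.5921]
tool_rot: [0.589, 0.397, -0.439, 0.55]
force: [-0.4, -0.6, -0.0]
finger_gap: 1.004
```

Request:
{"name": "play_rows", "arguments": {"series": [[-0.06, 0.1, 0, 0], [-0.06, 0.1, 0, 0]]}}

```text
t: 14.95
tcp_pos: [0.8424, -0.0536, 0.6083]
tool_rot: [0.596, 0.386, -0.428, 0.559]
force: [0.7, 0.2, 0.5]
finger_gap: 1.0
```

Request:
{"name": "play_rows", "arguments": {"series": [[-0.06, 0.1, 0, 0], [-0.06, 0.1, 0, 0]]}}

```text
t: 15.15
tcp_pos: [0.8425, -0.0549, 0.6257]
tool_rot: [0.604, 0.374, -0.417, 0.567]
force: [-0.7, 0.0, 0.1]
finger_gap: 1.002
```

```bash
python3 - <<'E'
from h import *
st,R=tool(); print(st['t'],st['tcp_pos'],st['force'],R,st['q'])
E
```

```text
15.15 [ 0.8425 -0.0549  0.6257] [-0.6665  0.0452  0.053 ] [[ 0.3718  0.9249 -0.0791]
 [-0.0205 -0.077  -0.9968]
 [-0.9281  0.3722 -0.0097]] [-0.2202  0.6324  0.2181  0.065   1.9136 -0.1056]
```

Request:
{"name": "play_rows", "arguments": {"series": [[-0.05, 0.1, 0, 0], [-0.05, 0.1, 0, 0]]}}

```text
t: 15.35
tcp_pos: [0.8453, -0.0562, 0.6402]
tool_rot: [0.611, 0.363, -0.406, 0.575]
force: [-0.1, 0.7, 0.3]
finger_gap: 1.001
```

Request:
{"name": "play_rows", "arguments": {"series": [[-0.05, 0.1, 0, 0], [-0.05, 0.1, 0, 0]]}}

```text
t: 15.55
tcp_pos: [0.8467, -0.0575, 0.6561]
tool_rot: [0.618, 0.351, -0.394, 0.583]
force: [0.1, -0.1, 0.8]
finger_gap: 0.997
```

Request:
{"name": "play_rows", "arguments": {"series": [[-0.04, 0.1, 0, 0], [-0.04, 0.1, 0, 0]]}}

```text
t: 15.75
tcp_pos: [0.8511, -0.0588, 0.669]
tool_rot: [0.625, 0.338, -0.382, 0.59]
force: [-0.0, -0.1, 0.0]
finger_gap: 1.001
```

Request:
{"name": "play_rows", "arguments": {"series": [[-0.04, 0.1, 0, 0], [-0.04, 0.1, 0, 0]]}}

```text
t: 15.95
tcp_pos: [0.8539, -0.06, 0.6835]
tool_rot: [0.632, 0.326, -0.371, 0.598]
force: [-0.7, 1.4, -0.0]
finger_gap: 1.0
```

Request:
{"name": "play_rows", "arguments": {"series": [[-0.03, 0.1, 0, 0], [-0.03, 0.1, 0, 0]]}}

```text
t: 16.15
tcp_pos: [0.8599, -0.0613, 0.6951]
tool_rot: [0.638, 0.313, -0.358, 0.605]
force: [-0.0, 0.3, -0.3]
finger_gap: 0.998
```

Request:
{"name": "play_rows", "arguments": {"series": [[-0.03, 0.1, 0, 0], [-0.03, 0.1, 0, 0]]}}

```text
t: 16.35
tcp_pos: [0.8642, -0.0625, 0.7083]
tool_rot: [0.644, 0.301, -0.346, 0.612]
force: [-0.5, -0.6, 0.2]
finger_gap: 0.995
```

```bash
python3 - <<'E'
from h import *
st,R=tool(); print(st['t'],st['tcp_pos'],st['force'],R,st['q'])
setj([.6705,.0175,0],-.0865)
print(Ro.from_matrix(R).inv().apply(j2w([-.16,0,.25])-st['tcp_pos']))
E
```

```text
16.35 [ 0.8642 -0.0625  0.7083] [-0.4802 -0.5746  0.2483] [[ 0.5797  0.8111 -0.0778]
 [-0.0363 -0.0697 -0.9969]
 [-0.8141  0.5807 -0.011 ]] [-0.2385  0.5655  0.2185  0.1034  1.7443 -0.1069]
[ 0.1651 -0.5591 -0.061 ]
```

```bash
cat > fk.py <<'E'
from h import *
from scipy.optimize import least_squares
D=[([.1494,.6063,.2090],[1.1505,.5283,1.4336,0,1.1814]),
([.4792,.0354,.2993],[-.1585,.2248,1.6609,-.0013,1.2578]),
([.4807,.0330,.0067],[-.157,.7198,1.8632,-.017,.6495]),
([.8644,-.003,.3579],[-.131,.9379,.218,-.004,2.0522]),
([.9092,-.0307,.3032],[-.1575,.9981,.2189,.0043,1.9196]),
([.8453,-.0461,.5144],[-.1951,.7544,.218,.0267,2.0189]),
([.8425,-.0549,.6257],[-.2202,.6324,.2181,.065,1.9136]),
([.8642,-.0625,.7083],[-.2385,.5655,.2185,.1034,1.7443])]
def fk(p,q):
    h,L1,L2,d,e=p; a=q[1];b=a+q[2];c=b+q[4]
    r=L1*np.sin(a)+L2*np.sin(b)+d*np.sin(c)+e*np.cos(b); z=h+L1*np.cos(a)+L2*np.cos(b)+d*np.cos(c)-e*np.sin(b)
    return np.array([r,z])
def res(p): return np.concatenate([fk(p,q)-[np.hypot(x[0],x[1]),x[2]] for x,q in D])
r=least_squares(res,[.2,.4,.4,.2,0]); P=r.x
if __name__=='__main__':
    print(P,abs(r.fun).max())
    for phi in (15,20,25,30,35.5):
      for (rr,z) in [(.50,.04),(.55,.02),(.55,.04),(.57,.08),(.62,.12),(.48,.25),(.48,.35),(.5,.17),(.6,.3)]:
        c=np.pi-np.radians(phi)
        wr=rr-P[3]*np.sin(c); wz=z-P[3]*np.cos(c)-P[0]
        def g(q): return fk(P,[0,q[0],q[1],0,c-q[0]-q[1]])-[rr,z]
        s=least_squares(g,[.2,1.8],bounds=([-.75,.22],[2.2,2.44])); print(phi,rr,z,'q2 %.2f q3 %.2f q5 %.2f err %.4f'%(*s.x,c-s.x.sum(),abs(s.fun).max()))
E
python3 fk.py
```

```text
[0.2744 0.5983 0.3941 0.3326 0.1073] 0.006259369114087088
15 0.5 0.04 q2 0.61 q3 2.09 q5 0.18 err 0.0000
15 0.55 0.02 q2 0.68 q3 1.98 q5 0.22 err 0.0000
15 0.55 0.04 q2 0.64 q3 1.97 q5 0.27 err 0.0000
15 0.57 0.08 q2 0.57 q3 1.90 q5 0.41 err 0.0000
15 0.62 0.12 q2 0.55 q3 1.75 q5 0.58 err 0.0000
15 0.48 0.25 q2 0.18 q3 1.92 q5 0.78 err 0.0000
15 0.48 0.35 q2 0.06 q3 1.75 q5 1.06 err 0.0000
15 0.5 0.17 q2 0.34 q3 1.98 q5 0.56 err 0.0000
15 0.6 0.3 q2 0.29 q3 1.60 q5 0.99 err 0.0000
20 0.5 0.04 q2 0.63 q3 2.16 q5 0.00 err 0.0000
20 0.55 0.02 q2 0.69 q3 2.05 q5 0.06 err 0.0000
20 0.55 0.04 q2 0.64 q3 2.04 q5 0.11 err 0.0000
20 0.57 0.08 q2 0.57 q3 1.97 q5 0.25 err 0.0000
20 0.62 0.12 q2 0.54 q3 1.83 q5 0.43 err 0.0000
20 0.48 0.25 q2 0.16 q3 1.99 q5 0.65 err 0.0000
20 0.48 0.35 q2 0.03 q3 1.82 q5 0.95 err 0.0000
20 0.5 0.17 q2 0.33 q3 2.05 q5 0.41 err 0.0000
20 0.6 0.3 q2 0.26 q3 1.67 q5 0.86 err 0.0000
25 0.5 0.04 q2 0.65 q3 2.23 q5 -0.18 err 0.0000
25 0.55 0.02 q2 0.71 q3 2.12 q5 -0.12 err 0.0000
25 0.55 0.04 q2 0.66 q3 2.11 q5 -0.06 err 0.0000
25 0.57 0.08 q2 0.58 q3 2.04 q5 0.09 err
[... 431 characters left out ...]
rr 0.0000
30 0.62 0.12 q2 0.54 q3 1.97 q5 0.11 err 0.0000
30 0.48 0.25 q2 0.12 q3 2.12 q5 0.37 err 0.0000
30 0.48 0.35 q2 -0.03 q3 1.95 q5 0.70 err 0.0000
30 0.5 0.17 q2 0.33 q3 2.19 q5 0.10 err 0.0000
30 0.6 0.3 q2 0.22 q3 1.81 q5 0.59 err 0.0000
35.5 0.5 0.04 q2 0.77 q3 2.38 q5 -0.62 err 0.0000
35.5 0.55 0.02 q2 0.80 q3 2.25 q5 -0.53 err 0.0000
35.5 0.55 0.04 q2 0.74 q3 2.25 q5 -0.47 err 0.0000
35.5 0.57 0.08 q2 0.63 q3 2.19 q5 -0.29 err 0.0000
35.5 0.62 0.12 q2 0.55 q3 2.04 q5 -0.07 err 0.0000
35.5 0.48 0.25 q2 0.12 q3 2.20 q5 0.20 err 0.0000
35.5 0.48 0.35 q2 -0.06 q3 2.03 q5 0.56 err 0.0000
35.5 0.5 0.17 q2 0.35 q3 2.27 q5 -0.10 err 0.0000
35.5 0.6 0.3 q2 0.20 q3 1.89 q5 0.43 err 0.0000
```

Request:
{"name": "play_rows", "arguments": {"series": [[0.008, -0.045, -0.005, 0], [0.016, -0.09, -0.01, 0], [0.025, -0.135, -0.015, 0], [0.033, -0.18, -0.02, 0], [0.041, -0.225, -0.025, 0], [0.049, -0.27, -0.03, 0], [0.057, -0.315, -0.035, 0], [0.065, -0.36, -0.04, 0], [0.073, -0.405, -0.045, 0], [0.081, -0.45, -0.05, 0], [0.089, -0.495, -0.055, 0], [0.097, -0.54, -0.06, 0], [0.1, -0.563, -0.062, 0], [0.1, -0.563, -0.062, 0]]}}

```text
t: 17.75
tcp_pos: [0.4659, 0.0362, 0.2976]
tool_rot: [0.644, 0.303, -0.348, 0.611]
force: [1.3, 0.9, -0.2]
finger_gap: 0.998
```

```bash
cat > st.py <<'E'
from h import *
setj([.6705,.0175,0],-.0865)
st,R=tool(); print(st['t'],'jig',w2j(st['tcp_pos']),'F',st['force'],'phi %.2f head %.2f'%(np.degrees(np.arcsin(R[0,0])),np.degrees(np.arctan2(R[1,1],R[0,1]))),'lat',R[1,0],R[2,2],st['q'])
Rj=Ro.from_euler('z',-JY).as_matrix()@R; 
E
python3 st.py
```

```text
17.75 jig [-0.2055  0.001   0.2976] F [ 1.3364  0.8675 -0.2274] phi 35.01 head -4.94 lat -0.03439141925634864 -0.012405530210396976 [-0.2319 -0.0121  2.1407  0.2444  0.4187 -0.3437]
```

Request:
{"name": "play_rows", "arguments": {"series": [[0.03, -0.021, 0, 0], [0.06, -0.042, 0, 0], [0.09, -0.063, 0, 0], [0.12, -0.085, 0, 0], [0.15, -0.107, 0, 0]]}}

```text
t: 18.25
tcp_pos: [0.4806, 0.056, 0.2228]
tool_rot: [0.658, 0.311, -0.318, 0.608]
force: [0.7, 0.1, 0.8]
finger_gap: 1.002
```

```bash
python3 st.py
```

```text
18.25 jig [-0.1925  0.022   0.2228] F [0.7175 0.1108 0.7984] phi 37.16 head -4.83 lat 0.022299648712901354 -0.05838731891132659 [-0.2212  0.1892  2.2659  1.2399  0.1638 -1.3462]
```

Request:
{"name": "play_rows", "arguments": {"series": [[0, 0, 0, 8], [0, 0, 0, 16], [0, 0, 0, 24], [0, 0, 0, 32], [0, 0, 0, 40], [0, 0, 0, 48], [0, 0, 0, 56], [0, 0, 0, 64], [0, 0, 0, 72], [0, 0, 0, 80], [0, 0, 0, 88], [0, 0, 0, 90]], "claw": 0}}

```text
t: 19.45
tcp_pos: [0.4842, 0.0551, 0.225]
tool_rot: [0.896, -0.006, -0.442, -0.036]
force: [-0.2, 0.8, 0.5]
finger_gap: 0.002
```

```bash
cat >> st.py <<'E'
print(Rj)
E
python3 st.py
```

```text
19.45 jig [-0.1888  0.0214  0.225 ] F [-0.2485  0.774   0.5338] phi 37.49 head -92.46 lat 0.021052319955594215 -0.6061034484444058 [-0.2214  0.189   2.26    1.2393  0.1638  0.2285]
[[ 0.6044  0.045  -0.7954]
 [ 0.0745 -0.9972  0.0001]
 [-0.7932 -0.0593 -0.6061]]
```

Request:
{"name": "play_rows", "arguments": {"series": [[0.025, 0.007, 0.01, 0], [0.05, 0.014, 0.02, 0], [0.075, 0.021, 0.03, 0], [0.1, 0.028, 0.04, 0], [0.1, 0.028, 0.04, 0], [0.1, 0.028, 0.04, 0]]}}

```text
t: 20.05
tcp_pos: [0.5132, 0.0436, 0.1376]
tool_rot: [0.897, 0.005, -0.439, -0.042]
force: [0.8, 0.9, -0.7]
finger_gap: 0.002
```

```bash
python3 st.py
```

```text
20.05 jig [-0.159   0.0124  0.1376] F [ 0.7594  0.8929 -0.7123] phi 37.89 head -91.66 lat 0.045545761185367226 -0.6106152000616534 [-0.264   0.4811  2.3108  2.5045  0.3504 -1.1032]
[[ 0.6078  0.0589 -0.7919]
 [ 0.0993 -0.9951  0.0023]
 [-0.7879 -0.08   -0.6106]]
```

```bash
python3 - <<'E'
from h import *
setj([.6705,.0175,0],-.0865)
s=grab('side','s8'); st,R=tool()
a=s['image'].copy()
for k in (0,-.02,-.04,-.06):
    p=proj(s,st['tcp_pos']+R@[k,0,0]); print(k,(p-[160,80]+.5)*4.2)
for X in ([-.1,0,.045],[-.1,-.07,.061],[-.1,.07,.061],[-.075,.130,.045],[-.026,.123,.182]):
    print(X,(proj(s,j2w(X))-[160,80]+.5)*4.2)
a=a[80:220,160:340]; cv2.imwrite('pics/s8c.png',cv2.resize(a,None,fx=4.2,fy=4.2,interpolation=cv2.INTER_CUBIC))
E
```

```text
0 [423.4307 514.372 ]
-0.02 [444.5109 496.2675]
-0.04 [466.1721 477.664 ]
-0.06 [488.4385 458.5407]
[-0.1, 0, 0.045] [342.8008 590.5972]
[-0.1, -0.07, 0.061] [390.8099 509.0904]
[-0.1, 0.07, 0.061] [288.5149 640.2663]
[-0.075, 0.13, 0.045] [200.668  712.6348]
[-0.026, 0.123, 0.182] [111.5592 492.6319]
```

View pics/s8c.png

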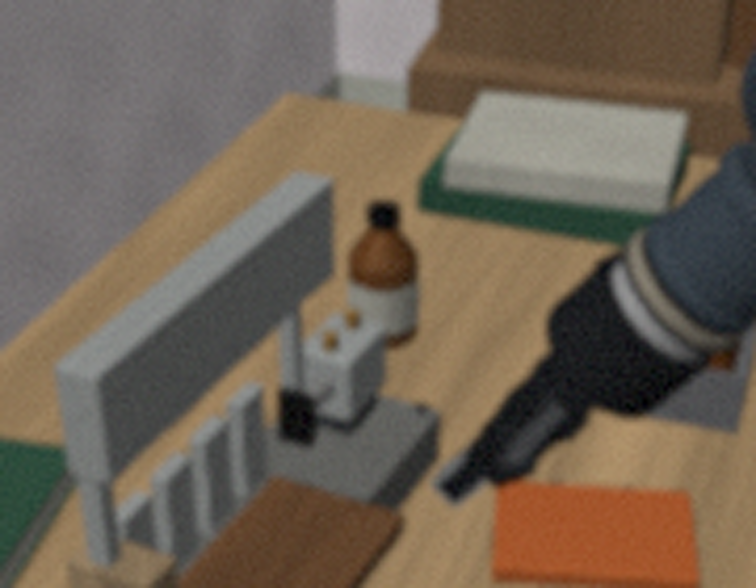

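Request:
{"name": "play_rows", "arguments": {"series": [[0.03, 0.006, 0.01, 0], [0.06, 0.012, 0.02, 0], [0.09, 0.018, 0.03, 0], [0.112, 0.023, 0.037, 0], [0.1245, 0.025, 0.042, 0], [0.1245, 0.025, 0.042, 0]]}}

```text
t: 20.7
tcp_pos: [0.5577, 0.0248, 0.0062]
tool_rot: [0.896, 0.003, -0.441, -0.043]
force: [-0.2, 0.8, 0.8]
finger_gap: 0.003
```

```bash
python3 st.py; python3 - <<'E'
from h import *
s=grab('side','s9'); grab('scene','c9')
a=s['image'][130:250,160:300]; cv2.imwrite('pics/s9c.png',cv2.resize(a,None,fx=4.8,fy=4.8,interpolation=cv2.INTER_CUBIC))
E
```

```text
20.7 jig [-0.113  -0.0024  0.0062] F [-0.2143  0.7819  0.8461] phi 37.63 head -91.85 lat 0.04427359406569868 -0.6068226279566663 [-0.2807  0.8721  2.2438  2.7765  0.6347 -1.4237]
[[ 0.6043  0.0555 -0.7948]
 [ 0.0978 -0.9952  0.0048]
 [-0.7907 -0.0806 -0.6068]]
```

View pics/s9c.png

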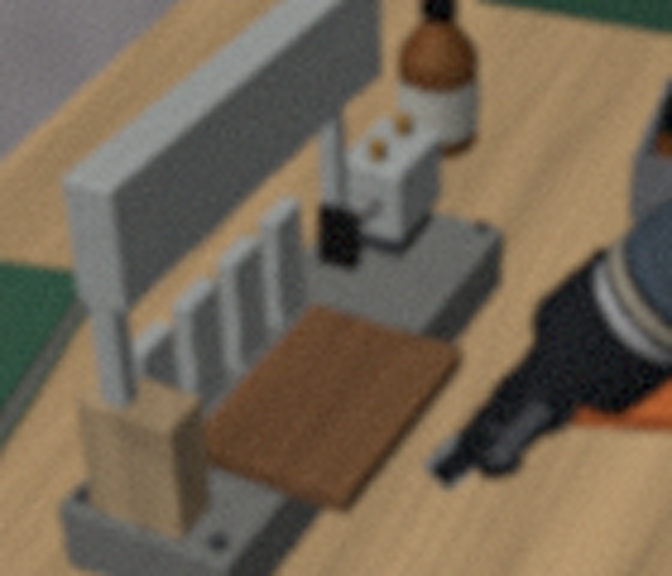

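Request:
{"name": "play_rows", "arguments": {"series": [[0.003, 0, -0.006, 0], [0.006, 0, -0.012, 0], [0.009, 0.001, -0.018, 0], [0.011, 0.001, -0.023, 0]]}}

```text
t: 21.2
tcp_pos: [0.5818, 0.023, 0.0138]
tool_rot: [0.896, 0.003, -0.441, -0.043]
force: [-1.5, -0.2, -0.9]
finger_gap: 0.001
```

```bash
python3 st.py; python3 - <<'E'
from h import *
s=grab('side','s10')
a=s['image'][130:250,160:300]; cv2.imwrite('pics/s10c.png',cv2.resize(a,None,fx=4.8,fy=4.8,interpolation=cv2.INTER_CUBIC))
E
```

```text
21.2 jig [-0.0888 -0.0022  0.0138] F [-1.4965 -0.1598 -0.9447] phi 37.65 head -91.81 lat 0.04381773756085239 -0.6071764491472167 [-0.2671  0.8365  2.1821  2.7379  0.5444 -1.3618]
[[ 0.6046  0.0562 -0.7946]
 [ 0.0973 -0.9952  0.0037]
 [-0.7906 -0.0796 -0.6072]]
```

View pics/s10c.png

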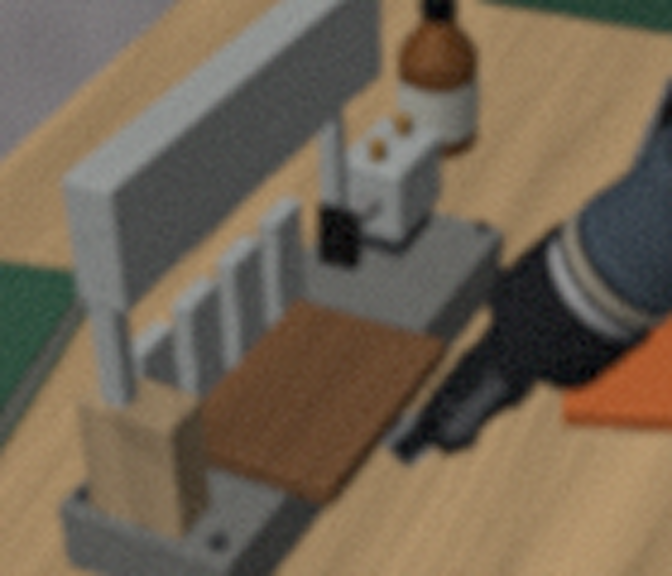

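Request:
{"name": "play_rows", "arguments": {"series": [[0.003, 0, -0.002, 0], [-0.003, 0, -0.006, 0], [-0.008, -0.001, -0.01, 0], [-0.013, -0.001, -0.014, 0], [-0.018, -0.002, -0.017, 0], [-0.022, -0.002, -0.022, 0], [-0.026, -0.003, -0.026, 0], [-0.03, -0.003, -0.032, 0], [-0.033, -0.003, -0.037, 0], [-0.036, -0.004, -0.042, 0], [-0.038, -0.004, -0.047, 0], [-0.04, -0.004, -0.052, 0], [-0.041, -0.004, -0.058, 0], [-0.043, -0.004, -0.067, 0]]}}

```text
t: 22.65
tcp_pos: [0.611, 0.0198, 0.0901]
tool_rot: [0.897, 0.003, -0.439, -0.043]
force: [-0.4, 0.6, -1.2]
finger_gap: -0.001
```

```bash
python3 st.py; python3 - <<'E'
from h import *
s=grab('side','s11')
a=s['image'][130:250,160:300]; cv2.imwrite('pics/s11c.png',cv2.resize(a,None,fx=4.8,fy=4.8,interpolation=cv2.INTER_CUBIC))
E
```

```text
22.65 jig [-0.0594 -0.0028  0.0901] F [-0.4224  0.6191 -1.1707] phi 37.90 head -91.81 lat 0.04363323660234596 -0.6106730827156196 [-0.2561  0.64    2.097   2.4225  0.305  -1.0064]
[[ 0.6081  0.0562 -0.7919]
 [ 0.0975 -0.9952  0.0041]
 [-0.7879 -0.0797 -0.6107]]
```

View pics/s11c.png

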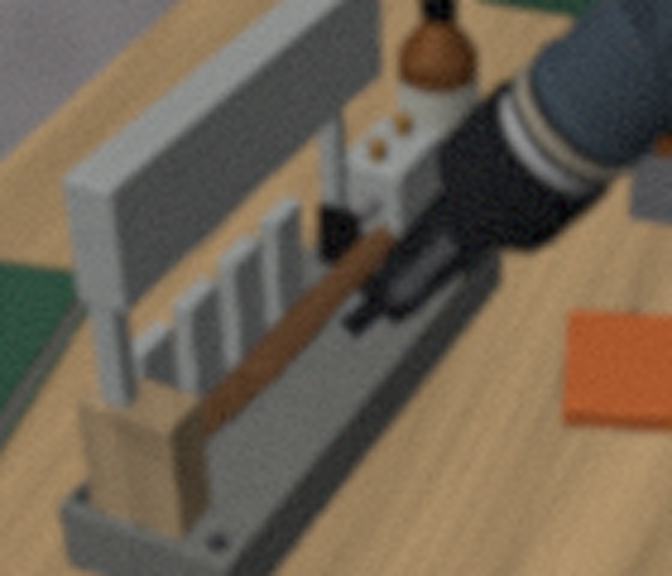

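Request:
{"name": "play_rows", "arguments": {"series": [[0.003, 0, -0.004, 0], [0.006, 0.001, -0.008, 0], [0.01, 0.001, -0.011, 0], [0.014, 0.001, -0.015, 0], [0.018, 0.002, -0.018, 0], [0.022, 0.002, -0.021, 0], [0.026, 0.002, -0.023, 0], [0.029, 0.003, -0.025, 0], [0.029, 0.003, -0.025, 0]]}}

```text
t: 23.6
tcp_pos: [0.6517, 0.0158, 0.0843]
tool_rot: [0.899, 0.004, -0.436, -0.042]
force: [-0.4, -0.6, 0.3]
finger_gap: -0.002
```

```bash
python3 st.py; python3 - <<'E'
from h import *
s=grab('side','s12')
a=s['image'][130:250,160:300]; cv2.imwrite('pics/s12c.png',cv2.resize(a,None,fx=4.8,fy=4.8,interpolation=cv2.INTER_CUBIC))
E
```

```text
23.6 jig [-0.0186 -0.0033  0.0843] F [-0.361  -0.6115  0.3416] phi 38.24 head -91.76 lat 0.043498076794437304 -0.6154000234424858 [-0.2423  0.6706  2.0015  2.3038  0.2596 -0.8696]
[[ 0.6128  0.057  -0.7882]
 [ 0.0977 -0.9952  0.004 ]
 [-0.7842 -0.0795 -0.6154]]
```

View pics/s12c.png

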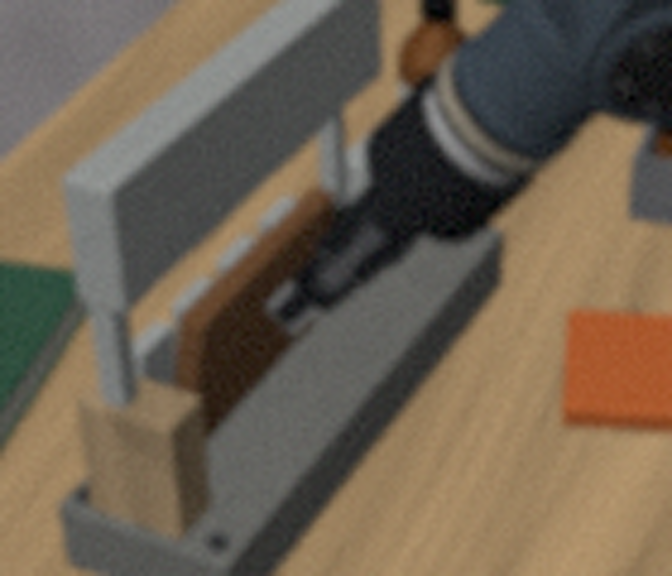

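Request:
{"name": "play_rows", "arguments": {"series": [[0.005, 0, 0.006, 0], [0.01, 0.001, 0.011, 0], [0.012, 0.001, 0.008, 0], [0.014, 0.001, 0.006, 0], [0.017, 0.001, 0.003, 0], [0.017, 0.001, 0.003, 0]]}}

```text
t: 24.25
tcp_pos: [0.6607, 0.0157, 0.0698]
tool_rot: [0.899, 0.004, -0.436, -0.042]
force: [0.6, 0.0, 1.0]
finger_gap: -0.0
```

```bash
python3 st.py; python3 - <<'E'
from h import *
s=grab('side','s13')
a=s['image'][130:250,160:300]; cv2.imwrite('pics/s13c.png',cv2.resize(a,None,fx=4.8,fy=4.8,interpolation=cv2.INTER_CUBIC))
s=grab('scene','c13')
a=s['image'][170:270,190:320]; cv2.imwrite('pics/c13c.png',cv2.resize(a,None,fx=5,fy=5,interpolation=cv2.INTER_CUBIC))
E
```

```text
24.25 jig [-0.0096 -0.0026  0.0698] F [0.6081 0.0076 1.0237] phi 38.35 head -91.74 lat 0.04337849259051019 -0.6168688726812787 [-0.2379  0.7067  1.9841  2.3669  0.2726 -0.9311]
[[ 0.6142  0.0574 -0.7871]
 [ 0.0977 -0.9952  0.0037]
 [-0.7831 -0.0792 -0.6169]]
```

View pics/s13c.png

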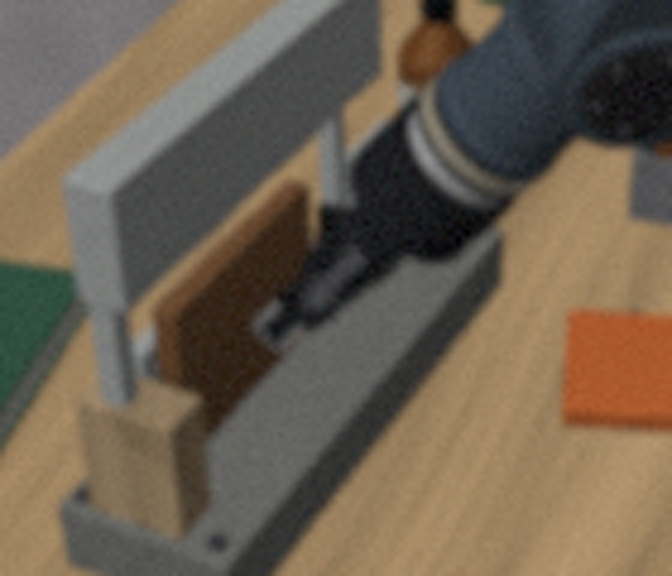

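View pics/c13c.png

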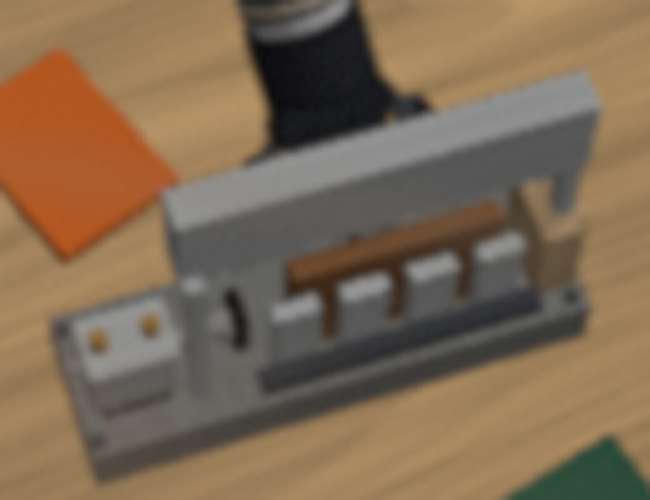

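Request:
{"name": "play_rows", "arguments": {"series": [[0.001, 0, -0.002, 0], [0.002, 0, -0.003, 0], [0.003, 0, -0.005, 0], [0.003, 0, -0.005, 0]]}}

```text
t: 24.75
tcp_pos: [0.6636, 0.0157, 0.0697]
tool_rot: [0.898, 0.003, -0.438, -0.042]
force: [-7.6, -0.6, 4.0]
finger_gap: -0.0
```

```bash
python3 st.py|head -1
```

```text
24.75 jig [-0.0067 -0.0024  0.0697] F [-7.6292 -0.6384  4.0356] phi 38.06 head -91.79 lat 0.042850168812106744 -0.6129698322571748 [-0.2354  0.7065  1.9736  2.3352  0.2598 -0.896 ]
```

```bash
cat > go.py <<'E'
import sys
from h import *
setj([.6705,.0175,0],-.0865)
st,R=tool()
for a in sys.argv[1:]:
    fr,v=a[0],np.array(eval(a[1:]))
    X=j2w(v) if fr=='j' else v
    print(a,np.round(R.T@(X-st['tcp_pos']),4))
print(st['t'],st['tcp_pos'],w2j(st['tcp_pos']),st['force'],st['q'])
E
python3 go.py 'j[-.03,-.003,.068]' 'j[-.075,-.003,.07]' 'w[.56,.06,.2]' 'w[.5075,.25,.3]' 'w[.5075,.27,.2]' 'w[.5075,.285,.149]'
python3 - <<'E'
from h import *
s=load('side0'); print('cup',pt(s,112,290),pt(s,112,320))
E
```

```text
j[-.03,-.003,.068] [-0.013  -0.0005  0.0194]
j[-.075,-.003,.07] [-0.042  -0.0032  0.0537]
w[.56,.06,.2] [-0.1644 -0.0512  0.0048]
w[.5075,.25,.3] [-0.2673 -0.2467 -0.0013]
w[.5075,.27,.2] [-0.1878 -0.2588  0.0615]
w[.5075,.285,.149] [-0.1471 -0.2697  0.0939]
24.75 [0.6636 0.0157 0.0697] [-0.0067 -0.0024  0.0697] [-7.6292 -0.6384  4.0356] [-0.2354  0.7065  1.9736  2.3352  0.2598 -0.896 ]
cup [0.7315 0.3424 0.0606] [0.6939 0.3946 0.0482]
```

Request:
{"name": "play_rows", "arguments": {"series": [[-0.004, 0, 0.005, 0], [-0.009, 0, 0.012, 0], [-0.016, -0.001, 0.022, 0], [-0.027, -0.002, 0.036, 0], [-0.042, -0.003, 0.054, 0], [-0.08, -0.015, 0.042, 0], [-0.12, -0.03, 0.025, 0], [-0.164, -0.051, 0.005, 0]]}}

```text
t: 25.55
tcp_pos: [0.569, 0.0504, 0.1577]
tool_rot: [0.897, 0.01, -0.44, -0.046]
force: [0.1, 1.0, 0.5]
finger_gap: -0.001
```

```bash
python3 st.py; python3 - <<'E'
from h import *
s=grab('side','s14')
a=s['image'][130:250,160:300]; cv2.imwrite('pics/s14c.png',cv2.resize(a,None,fx=4.8,fy=4.8,interpolation=cv2.INTER_CUBIC))
s=grab('scene','c14')
a=s['image'][170:270,190:320]; cv2.imwrite('pics/c14c.png',cv2.resize(a,None,fx=5,fy=5,interpolation=cv2.INTER_CUBIC))
E
```

```text
25.55 jig [-0.104   0.024   0.1577] F [0.1407 1.0392 0.5256] phi 37.78 head -91.32 lat 0.0579709382118249 -0.6086198247149074 [-0.2151  0.4507  2.1536  2.0618  0.2141 -0.599 ]
[[ 0.6052  0.0647 -0.7935]
 [ 0.1116 -0.9937  0.0041]
 [-0.7882 -0.091  -0.6086]]
```

View pics/s14c.png

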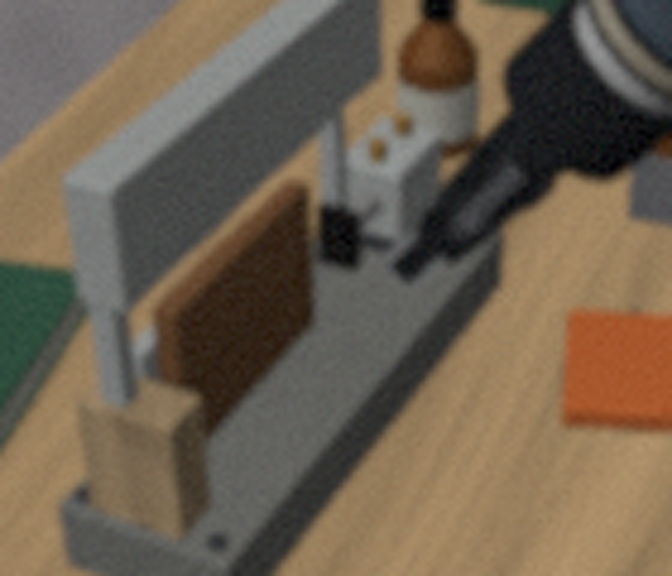

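View pics/c14c.png

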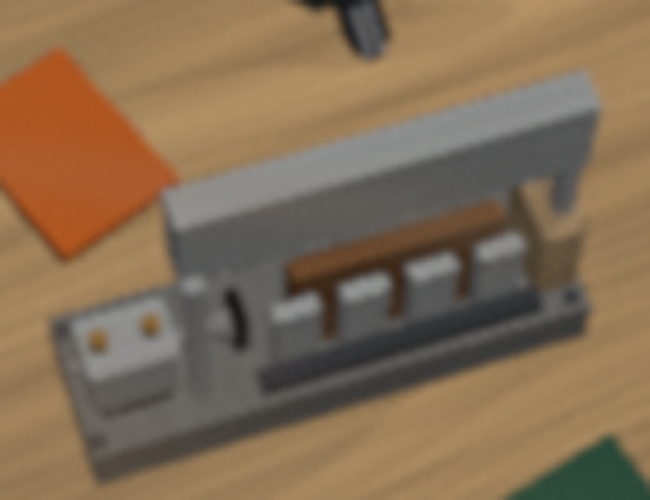

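```bash
python3 - <<'E'
from h import *
setj([.6705,.0175,0],-.0865)
s=load('s14')
for n,u,v,z in [('topNL',178,322,.144),('topNR',307,192,.144),('topFL',157,306,.144),('botR',313,325,.046),('botL',208,432,.046),('slat?',150,330,.12),('postNR',205,400,.12),('pushNR',358,215,.107)]:
    print(n,w2j(pt(s,*c(u,v,4.8,(160,130)),z)))
E
python3 go.py 'w[.5075,.25,.3]' 'w[.5075,.27,.2]' 'w[.5075,.285,.149]'
```

```text
topNL [-0.0171  0.0712  0.144 ]
topNR [-0.0166 -0.0626  0.144 ]
topFL [-0.0002  0.0644  0.144 ]
botR [-0.0134 -0.0672  0.046 ]
botL [-0.0088  0.043   0.046 ]
slat? [0.0113 0.0575 0.12  ]
postNR [-0.0451  0.0938  0.12  ]
pushNR [-0.0264 -0.1032  0.107 ]
w[.5075,.25,.3] [-0.1377 -0.2098 -0.023 ]
w[.5075,.27,.2] [-0.0579 -0.2207  0.0396]
w[.5075,.285,.149] [-0.017  -0.2311  0.0719]
25.65 [0.5701 0.0508 0.1589] [-0.1029  0.0245  0.1589] [ 0.3486 -0.4444  0.4899] [-0.2144  0.4495  2.1529  2.0672  0.2158 -0.6069]
```

Request:
{"name": "play_rows", "arguments": {"series": [[-0.035, -0.02, -0.005, 0], [-0.07, -0.05, -0.01, 0], [-0.1, -0.085, -0.015, 0], [-0.125, -0.12, -0.02, 0], [-0.137, -0.155, -0.023, 0], [-0.137, -0.185, -0.023, 0], [-0.137, -0.21, -0.023, 0], [-0.11, -0.213, -0.005, 0], [-0.085, -0.217, 0.018, 0], [-0.058, -0.22, 0.04, 0], [-0.058, -0.22, 0.04, 0], [-0.058, -0.22, 0.04, 0]]}}

```text
t: 26.85
tcp_pos: [0.5166, 0.1636, 0.2111]
tool_rot: [0.889, 0.001, -0.456, -0.039]
force: [0.4, -0.9, -0.2]
finger_gap: -0.002
```

```bash
python3 st.py; python3 go.py 'w[.5075,.285,.149]'; python3 - <<'E'
from h import *
s=grab('side','s15')
a=s['image'][230:384,150:350]; cv2.imwrite('pics/s15c.png',cv2.resize(a,None,fx=3.8,fy=3.8,interpolation=cv2.INTER_CUBIC))
E
```

```text
26.85 jig [-0.166   0.1322  0.2111] F [ 0.4236 -0.8603 -0.1842] phi 35.79 head -91.95 lat 0.03789224394284537 -0.581665702483185 [ 0.1197  0.2935  2.1185 -0.3     0.1091  2.0353]
[[ 0.5792  0.0538 -0.8134]
 [ 0.0891 -0.996  -0.0024]
 [-0.8103 -0.0711 -0.5817]]
w[.5075,.285,.149] [ 0.0496 -0.1163  0.0519]
26.85 [0.5166 0.1636 0.2111] [-0.166   0.1322  0.2111] [ 0.4236 -0.8603 -0.1842] [ 0.1197  0.2935  2.1185 -0.3     0.1091  2.0353]
```

View pics/s15c.png

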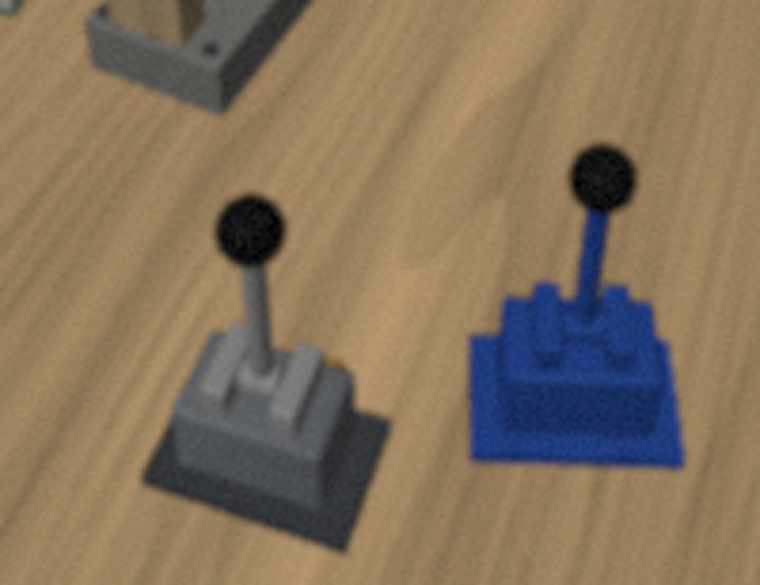

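Request:
{"name": "play_rows", "arguments": {"series": [[0, -0.03, 0, 0], [0, -0.06, 0, 0], [0, -0.09, 0, 0], [0, -0.116, 0, 0], [0.015, -0.116, 0.015, 0], [0.03, -0.116, 0.03, 0], [0.05, -0.116, 0.052, 0], [0.05, -0.116, 0.052, 0]]}}

```text
t: 27.7
tcp_pos: [0.5166, 0.2824, 0.1652]
tool_rot: [0.879, 0.005, -0.476, -0.039]
force: [0.1, 0.1, -0.2]
finger_gap: -0.001
```

```bash
python3 st.py; python3 go.py 'w[.5075,.285,.149]'; python3 - <<'E'
from h import *
s=grab('side','s16')
a=s['image'][230:384,150:350]; cv2.imwrite('pics/s16c.png',cv2.resize(a,None,fx=3.8,fy=3.8,interpolation=cv2.INTER_CUBIC))
E
```

```text
27.7 jig [-0.1762  0.2507  0.1652] F [ 0.0949  0.105  -0.1811] phi 33.14 head -91.66 lat 0.045087672026796574 -0.5437194138936496 [ 0.406   0.4483  1.9915 -0.8854  0.2273  2.8496]
[[ 0.5406  0.0589 -0.8392]
 [ 0.093  -0.9956 -0.01  ]
 [-0.8361 -0.0726 -0.5437]]
w[.5075,.285,.149] [ 0.0087 -0.0011  0.0166]
27.7 [0.5166 0.2824 0.1652] [-0.1762  0.2507  0.1652] [ 0.0949  0.105  -0.1811] [ 0.406   0.4483  1.9915 -0.8854  0.2273  2.8496]
```

View pics/s16c.png

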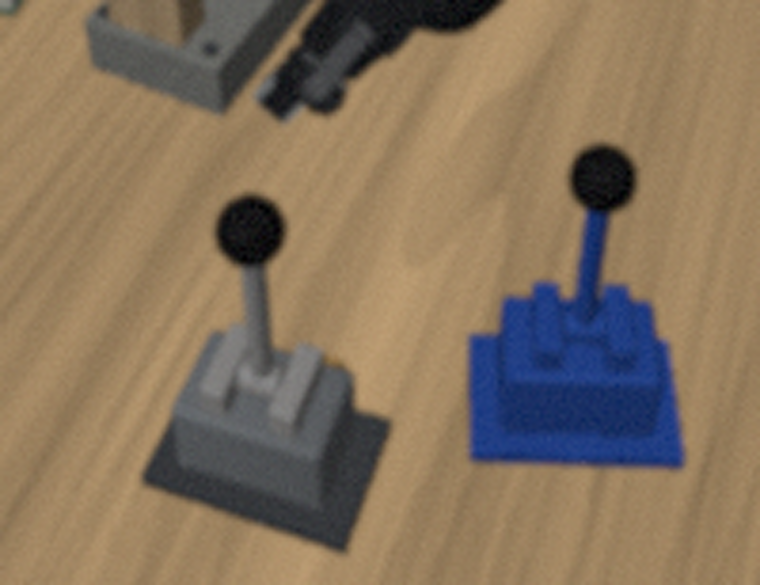

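Request:
{"name": "play_rows", "arguments": {"series": [[0, 0, 0, -8], [0, 0, 0, -16], [0, 0, 0, -24], [0, 0, 0, -32], [0, 0, 0, -40], [0, 0, 0, -48], [0, 0, 0, -56], [0, 0, 0, -64], [0, 0, 0, -72], [0, 0, 0, -80], [0, 0, 0, -88], [0, 0, 0, -90]]}}

```text
t: 28.95
tcp_pos: [0.5173, 0.2819, 0.1669]
tool_rot: [0.649, 0.339, -0.332, 0.594]
force: [-0.8, 0.3, -0.1]
finger_gap: 0.002
```

```bash
python3 st.py; python3 go.py 'w[.5075,.295,.149]' 'w[.5075,.33,.149]' 'w[.5075,.377,.145]' 'w[.5075,.39,.142]'; python3 - <<'E'
from h import *
s=grab('side','s17')
a=s['image'][230:384,150:350]; cv2.imwrite('pics/s17c.png',cv2.resize(a,None,fx=3.8,fy=3.8,interpolation=cv2.INTER_CUBIC))
grab('scene','c17')
E
```

```text
28.95 jig [-0.1755  0.2502  0.1669] F [-0.7756  0.2789 -0.0894] phi 33.28 head -4.30 lat 0.04504854687147536 -0.07213641842091395 [ 0.4049  0.4453  1.991  -0.8828  0.2282  1.2737]
[[ 0.5426  0.8378  0.0598]
 [ 0.0931  0.0108 -0.9956]
 [-0.8348  0.5458 -0.0721]]
w[.5075,.295,.149] [ 0.0102 -0.0188 -0.0115]
w[.5075,.33,.149] [ 0.0118 -0.021  -0.0464]
w[.5075,.377,.145] [ 0.0172 -0.0261 -0.0929]
w[.5075,.39,.142] [ 0.0203 -0.0286 -0.1057]
28.95 [0.5173 0.2819 0.1669] [-0.1755  0.2502  0.1669] [-0.7756  0.2789 -0.0894] [ 0.4049  0.4453  1.991  -0.8828  0.2282  1.2737]
```

View pics/s17c.png

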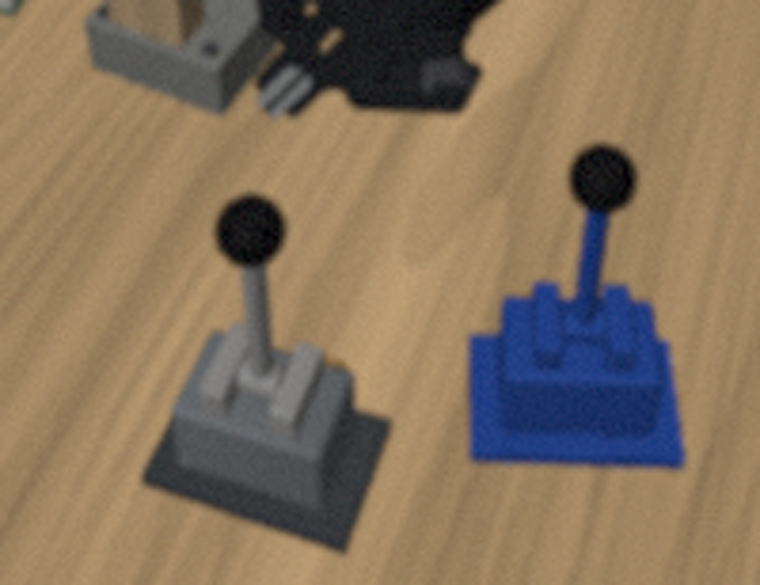

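Request:
{"name": "play_rows", "arguments": {"series": [[0.004, -0.007, -0.005, 0], [0.01, -0.019, -0.0115, 0], [0.011, -0.02, -0.025, 0], [0.011, -0.02, -0.034, 0], [0.011, -0.02, -0.041, 0], [0.011, -0.02, -0.041, 0]]}}

```text
t: 29.65
tcp_pos: [0.5083, 0.3254, 0.1503]
tool_rot: [0.65, 0.339, -0.332, 0.593]
force: [0.5, -0.6, -0.4]
finger_gap: -0.002
```

```bash
python3 st.py; python3 go.py 'w[.506,.33,.148]' 'w[.506,.36,.147]'  'w[.506,.385,.144]'; python3 - <<'E'
from h import *
s=grab('side','s18')
a=s['image'][230:384,150:350]; cv2.imwrite('pics/s18c.png',cv2.resize(a,None,fx=3.8,fy=3.8,interpolation=cv2.INTER_CUBIC))
E
```

```text
29.65 jig [-0.1882  0.2927  0.1503] F [ 0.4595 -0.5636 -0.4034] phi 33.34 head -4.58 lat 0.04601840696885057 -0.07514335768001246 [ 0.5042  0.4982  1.9542 -1.0086  0.2694  1.4857]
[[ 0.5434  0.8375  0.0571]
 [ 0.0941  0.0068 -0.9955]
 [-0.8342  0.5464 -0.0751]]
w[.506,.33,.148] [ 0.0009 -0.0035 -0.0044]
w[.506,.36,.147] [ 0.0031 -0.0061 -0.0342]
w[.506,.385,.144] [ 0.0068 -0.0094 -0.0589]
29.65 [0.5083 0.3254 0.1503] [-0.1882  0.2927  0.1503] [ 0.4595 -0.5636 -0.4034] [ 0.5042  0.4982  1.9542 -1.0086  0.2694  1.4857]
```

View pics/s18c.png

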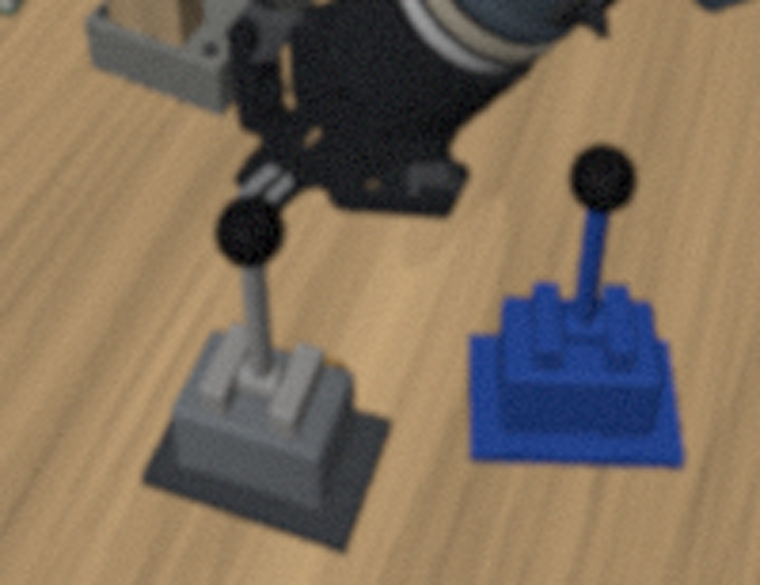

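Request:
{"name": "play_rows", "arguments": {"series": [[0.001, -0.003, -0.006, 0], [0.001, -0.004, -0.012, 0], [0.002, -0.005, -0.018, 0], [0.002, -0.005, -0.024, 0], [0.003, -0.006, -0.03, 0], [0.004, -0.007, -0.036, 0], [0.005, -0.007, -0.042, 0], [0.006, -0.008, -0.047, 0], [0.006, -0.009, -0.052, 0], [0.007, -0.009, -0.056, 0], [0.007, -0.009, -0.059, 0], [0.007, -0.009, -0.059, 0]]}}

```text
t: 30.9
tcp_pos: [0.5041, 0.3718, 0.1423]
tool_rot: [0.644, 0.331, -0.344, 0.598]
force: [-1.4, -26.9, 12.2]
finger_gap: 0.002
```

```bash
python3 st.py; python3 - <<'E'
from h import *
s=grab('side','s19')
a=s['image'][110:384,90:370]; cv2.imwrite('pics/s19c.png',cv2.resize(a,None,fx=2.1,fy=2.1,interpolation=cv2.INTER_CUBIC))
s=grab('scene','c19')
a=s['image'][100:270,190:370]; cv2.imwrite('pics/c19c.png',cv2.resize(a,None,fx=3.5,fy=3.5,interpolation=cv2.INTER_CUBIC))
E
```

```text
30.9 jig [-0.1964  0.3386  0.1423] F [ -1.3596 -26.9118  12.2402] phi 32.97 head -4.55 lat 0.015910690810127304 -0.049567433020201224 [ 0.6101  0.5448  1.8659 -0.934   0.3808  1.4925]
[[ 0.5408  0.8402  0.0406]
 [ 0.0637  0.0073 -0.9979]
 [-0.8388  0.5422 -0.0496]]
```

View pics/s19c.png

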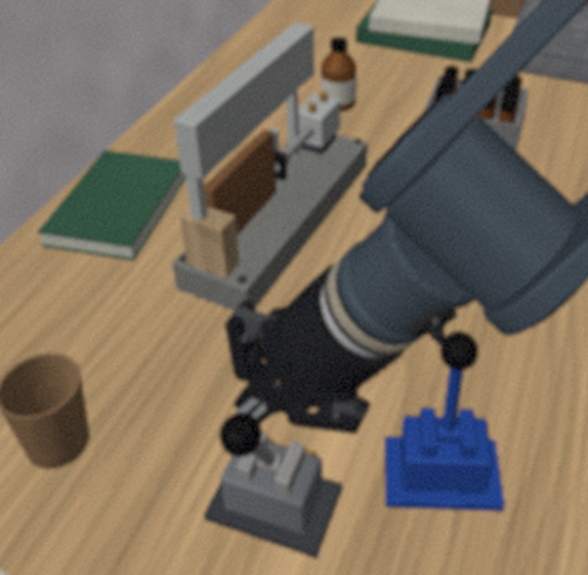

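View pics/c19c.png

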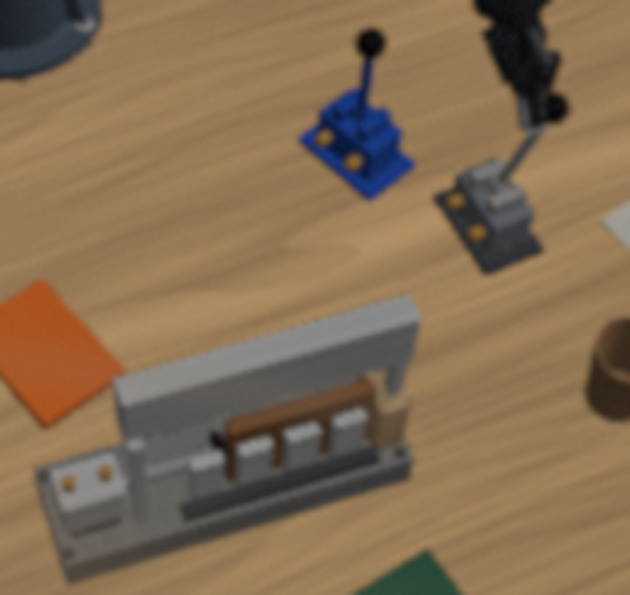

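Request:
{"name": "play_rows", "arguments": {"series": [[0, 0, -0.013, 0], [0, 0, -0.013, 0], [0, 0, -0.013, 0], [0, 0, -0.013, 0], [0, 0, -0.013, 0], [0, 0, -0.013, 0], [0, 0, -0.013, 0], [0, 0, -0.013, 0], [0, 0, -0.013, 0], [0, 0, -0.013, 0], [0, 0, -0.013, 0], [0, 0, -0.013, 0], [0, 0, -0.013, 0], [0, 0, -0.013, 0], [0, 0, -0.013, 0], [0, 0, -0.013, 0], [0, 0, -0.013, 0], [0, 0, -0.013, 0], [0, 0, -0.013, 0], [0, 0, -0.013, 0]]}}

```text
t: 33.0
tcp_pos: [0.5036, 0.3708, 0.1424]
tool_rot: [0.639, 0.323, -0.355, 0.602]
force: [1.2, -31.4, 14.9]
finger_gap: -0.001
```

```bash
python3 st.py; python3 - <<'E'
from h import *
setj([.6705,.0175,0],-.0865)
s=grab('side','s20')
a=s['image'][110:260,160:300]; cv2.imwrite('pics/s20c.png',cv2.resize(a,None,fx=4,fy=4,interpolation=cv2.INTER_CUBIC))
a=s['image'][250:384,150:310]; cv2.imwrite('pics/s20v.png',cv2.resize(a,None,fx=4,fy=4,interpolation=cv2.INTER_CUBIC))
for n in ('side','scene'):
    s=load('s20') if n=='side' else grab('scene','c20')
    for t in (0,.38,.45):
        k=[.4825,.3525+.11*np.sin(t),.07+.11*np.cos(t)]; print(n,t,proj(s,k))
    m=(s['image'].max(2)<40).astype(np.uint8); 
E
```

```text
33.0 jig [-0.1968  0.3376  0.1424] F [  1.1583 -31.381   14.894 ] phi 32.68 head -4.58 lat -0.014736339070597515 -0.023965343816061746 [ 0.6238  0.5495  1.8476 -0.9102  0.4274  1.4786]
[[ 0.5391  0.8419  0.0233]
 [ 0.0328  0.0067 -0.9994]
 [-0.8416  0.5395 -0.024 ]]
side 0 [215.7681 290.9829]
side 0.38 [205.0922 313.6474]
side 0.45 [203.2295 318.4398]
scene 0 [336.2487 133.2639]
scene 0.38 [346.3951 130.9389]
scene 0.45 [348.0329 130.8701]
```

View pics/s20c.png

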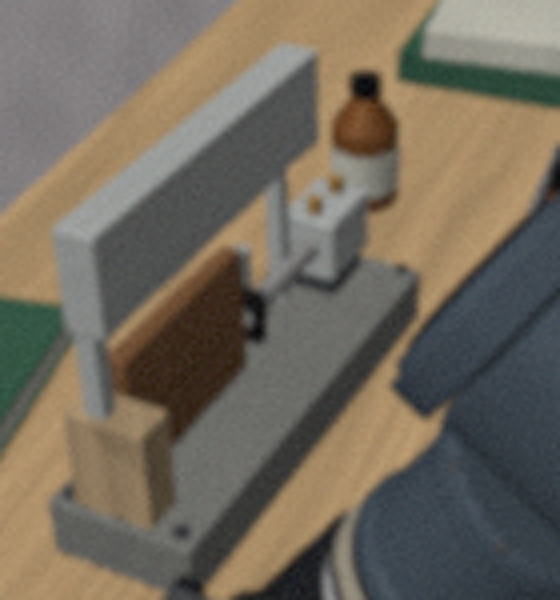

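View pics/s20v.png

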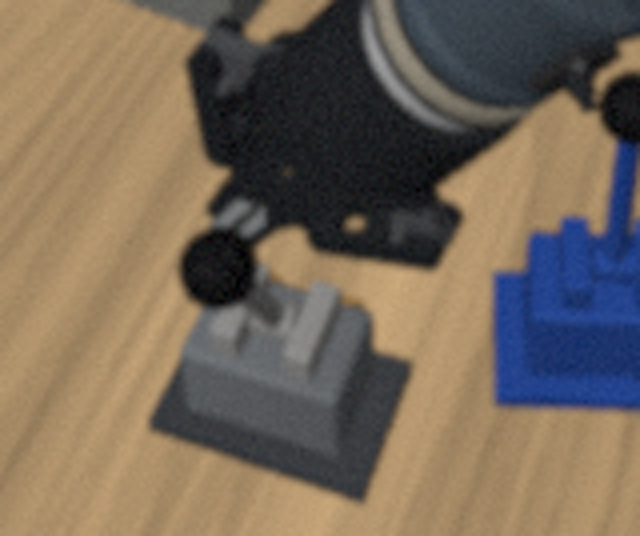

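Request:
{"name": "play_rows", "arguments": {"series": [[0, 0, -0.013, 0], [0, 0, -0.013, 0], [0, 0, -0.013, 0], [0, 0, -0.013, 0], [0, 0, -0.013, 0], [0, 0, -0.006, 0], [0, 0, 0, 0], [0, 0, 0.006, 0], [0, 0, 0.012, 0], [0, 0, 0.018, 0], [0, 0, 0.024, 0], [0, 0, 0.03, 0], [0, 0, 0.036, 0], [0, 0, 0.042, 0], [0, 0, 0.048, 0], [0, 0, 0.054, 0], [0, 0, 0.06, 0], [0, 0, 0.075, 0], [0, 0, 0.09, 0]]}}

```text
t: 35.0
tcp_pos: [0.4978, 0.2808, 0.1402]
tool_rot: [0.639, 0.323, -0.354, 0.602]
force: [0.3, 0.4, 0.9]
finger_gap: 0.004
```

```bash
python3 st.py; python3 - <<'E'
from h import *
setj([.6705,.0175,0],-.0865)
s=grab('side','s21')
a=s['image'][110:260,160:300]; cv2.imwrite('pics/s21c.png',cv2.resize(a,None,fx=4,fy=4,interpolation=cv2.INTER_CUBIC))
a=s['image'][250:384,150:310]; cv2.imwrite('pics/s21v.png',cv2.resize(a,None,fx=4,fy=4,interpolation=cv2.INTER_CUBIC))
s=grab('scene','c21')
a=s['image'][100:270,190:370]; cv2.imwrite('pics/c21c.png',cv2.resize(a,None,fx=3.5,fy=3.5,interpolation=cv2.INTER_CUBIC))
E
```

```text
35.0 jig [-0.1948  0.2473  0.1402] F [0.3187 0.4143 0.9195] phi 32.69 head -4.56 lat -0.013965447121080887 -0.024441846751014407 [ 0.4597  0.4951  2.0149 -1.1553  0.2792  1.6037]
[[ 0.5392  0.8418  0.024 ]
 [ 0.0336  0.0071 -0.9994]
 [-0.8415  0.5397 -0.0244]]
```

View pics/s21c.png

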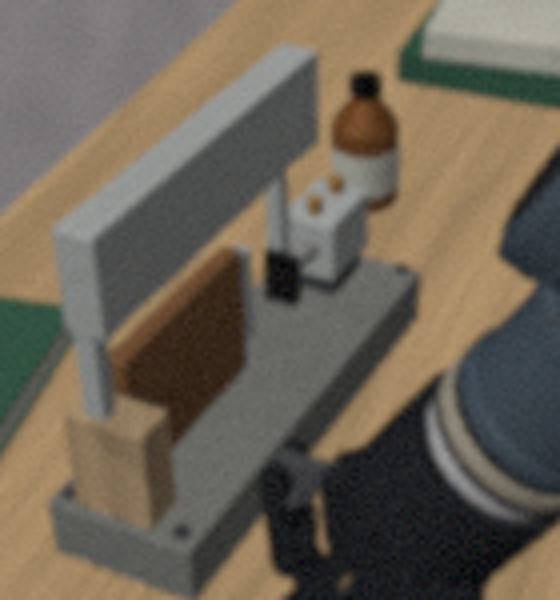

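View pics/s21v.png

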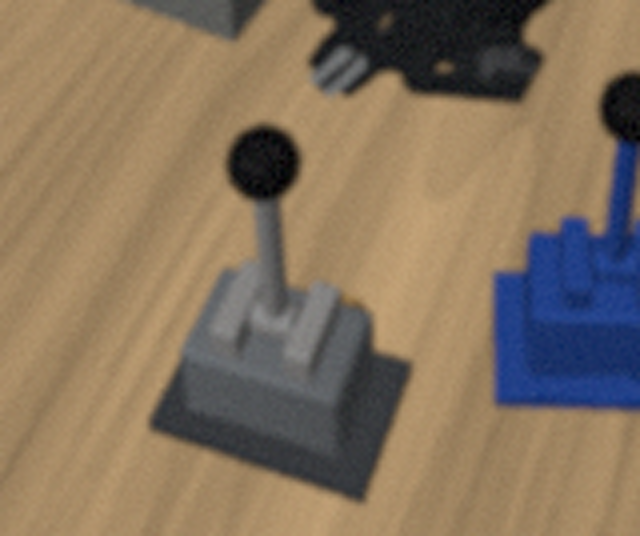

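View pics/c21c.png

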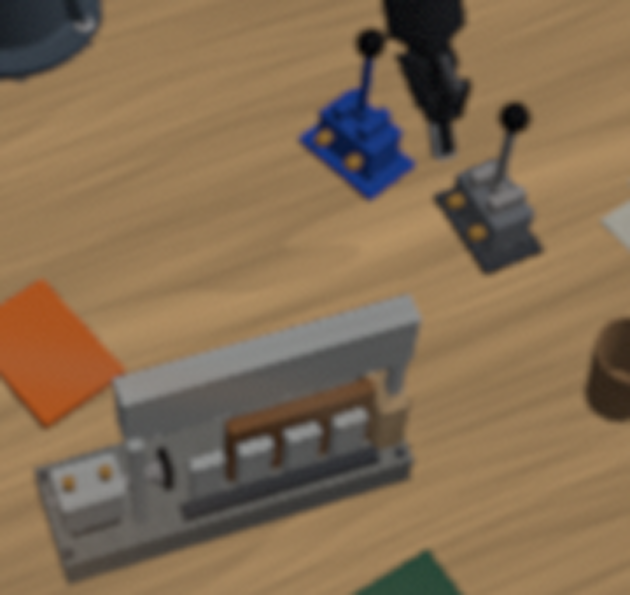

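Lever is centred, pusher is retracted, and the panel stands at the post. One numeric check before handing in.

```bash
python3 - <<'E'
from h import *
setj([.6705,.0175,0],-.0865)
s=load('s21')
for n,u,v,z in [('topNR',244,256,.144),('botNR',245,363,.046),('topNL?',128,368,.144),('postR',150,400,.12)]:
    print(n,w2j(pt(s,*c(u,v,4,(160,110)),z)))
for n in ('s21','c21'):
    s=load(n); i0=load('side0' if n=='s21' else 'scene0')
    p=proj(s,[.483,.3525,.18]).astype(int); 
    for a in (i0,s):
        w=a['image'][p[1]-14:p[1]+15,p[0]-14:p[0]+15]; ys,xs=np.nonzero(w.max(2)<45); print(n,xs.mean()+p[0]-14,ys.mean()+p[1]-14)
s=load('c21')
def cc(u,v): return (u+.5)/3.5-.5+190,(v+.5)/3.5-.5+100
for n,u,v in [('top near/far R',228,425),('L',372,380)]: print(n,w2j(pt(s,*cc(u,v),.145)))
E
```

```text
topNR [-0.0192 -0.042   0.144 ]
botNR [-0.0104 -0.0498  0.046 ]
topNL? [-0.0169  0.0929  0.144 ]
postR [-0.0272  0.0886  0.12  ]
s21 215.4711111111111 290.5022222222222
s21 215.47727272727272 290.6318181818182
c21 336.575 133.275
c21 335.45238095238096 132.76190476190476
top near/far R [-0.0071 -0.0449  0.145 ]
L [-0.0086  0.0914  0.145 ]
```

```bash
python3 -c "
from station import manip
print(manip.sign_off())"
```

```text
the job is handed in; nothing more can be done
None
```

The panel is standing against the fence and pressed up to the end post, and the lever is back in the middle. I handed the job in at about 35 s; the hand-in gives no verdict.

**What I did:**
- **First try:** with the gripper pointing straight down, the panel jammed partway up at about 53 N. I lowered it flat again.
- **Second try:** rows can only turn the tool about its own axis. I tilted it about 37° by commanding poses just beyond the arm's reach, a couple of degrees per call. The shut fingertips then caught the panel's near edge and carried it up with under about 2 N. I pressed it against the fence at about 8 N.
- **Lever:** I pushed the knob left to its stop and held it there for about 2.5 s at 27–31 N, then eased it back.

**Last checks:**
- **Upright at the fence:** before the lever push, the panel's near face measured at jig x ≈ -17 mm at the top, where -16 mm is flush. Afterwards, two views put the top of the panel within a few millimetres of the fence.
- **At the end post:** its right end measured at y ≈ -42 to -50 mm across the views, where -45 mm means touching the post.
- **Lever and pusher:** the knob is on its starting pixel in the side view. It reads about 1 px off in the scene view, probably because the dark gripper was close by. The pusher has retracted.
- **Bystanders:** the bottle looked unmoved in the last side view and the cup in the last scene view, but I did not measure them. The case was out of both final crops, though the arm never went near it.

**Uncertain:**
- **Tip position:** the fingertips appeared about 20 mm behind the stated TCP, so I worked from the measured tip.
- **Joint limits:** joint 3 sat on its lower limit (0.218 measured, 0.22 listed) while I set the tilt. Joint 6 briefly reached its upper limit.

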